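Seat a jar and swing the stirrer over it

ROBOT

A 6-joint arm with a two-finger parallel gripper is mounted at the origin on the work surface. World frame = base frame: x ahead of the robot, y to its left, z up, the work surface at z = 0. Lengths are in m, angles in rad, forces in N, time in s.
With the tool pointing down it reaches from about 0.25 to 0.725 m from the base axis. Payload 4 kg.
Tool frame: the origin (TCP) lies midway between the tips of the shut fingers; the grasp point (between the pads) lies 19 mm behind it; z points along the fingers, y is the direction in which the jaws open and shut (so a half turn about z gives the same grasp; the last joint's range is limited). The gripper opens to 85 mm and grips with 20 to 120 N. Pads are 22 mm wide; open, the fingers measure 114 mm over their backs; the gripper's body (76 mm by 85 mm) begins 54 mm behind the grasp point. The pads swing forward as they close: fully open they stand 13 mm farther back than shut.
Start: joints at [-1.289, 0.241, 0.005, 1.335, 0, 1.571], TCP at [0.139, -0.48, 0.231] pointing down, gripper open.
Joint ranges: [-2.72, 2.72], [-1.05, 1.87], [-1.09, 1.28], [-1.99, 2.15], [-1.42, 1.44], [-3.14, 3.14]. Speed limits (rad/s): [2.79, 2.79, 3.14, 3.14, 3.14, 3.14].

INTERFACE

Orientations are given as a unit quaternion [x, y, z, w].
In Python, from workcell import bot, eyes, job gives the robot as it stands.
- The arm moves only by the shell command python3 -m crank 'ROWS'. ROWS is a JSON object of lists of equal length, an entry for each row: "dr": the turn, a rotation vector about the tool's x, y, z in rad, a list of three; "travel": the shift along the tool's x, y, z in m, a list of three; "hand": the finger opening in m, from 0 to 0.0854. In form: {"dr": [[wx, wy, wz], ...], "travel": [[x, y, z], ...], "hand": [hand, ...]}. A call has 1 to 10 rows; each row is the pose to reach, as a shift and turn from the pose commanded when the call began, along the tool's axes at that moment; what a row does not reach only later rows make up. A row lasts 1/8 s, in which the tool goes at most 62.5 mm and 10.7 degrees, less where a joint would pass 70% of its speed; a pose out of reach is approached as far as the arm can. A call with a gripper value outside its range is refused whole. The fingers move at their own pace and stop on an object; the grip force is fixed at half the most. Time passes only in rows, so rows that repeat a pose let the fingers close. It gives the time, the measured TCP pose, the force and the opening at its end, in the units of the state.
- bot.get_obs(): the state, without advancing time (a new reading comes with each control period).
- eyes.camera(name): name is "scene" or "top"; returns a dict with "color" (420x560x3 uint8, red, green, blue), "K" (3x3 intrinsics, pixels), "R" (3x3) and "t" (3): a world point X has camera coordinates R X + t. Camera axes: x right, y down, z forward; pixel columns grow to the right and rows downward; lengths in m; the calibration is good to about 2 mm. A picture is of the moment at which its call begins. There is no depth.
- job.job_done(): hands the job in, once; it reports no verdict.
The state is a dict: "clock": time; "joint_pos": joint angles; "joint_vel": joint speeds; "tau": joint torques, N m; "eef_pos": TCP position; "tool_rot": TCP orientation; "ft_force": force on the tool from outside, world axes, zero at the start; "ft_torque": the same for the moment, N m; "grip_width": finger opening in m.
Only numpy, scipy, OpenCV 4.12 (cv2) and the standard library are available. Lean on these libraries where they do the work, as an engineer would, in place of code of your own. Each camera call takes 0.05 s, during which the arm holds its last target.

TASK

Stand the empty open jar upright in the one free seat of the stirring stand. Then bring the stirrer to it: lift the sprung index knob, swing the head round until the paddle hangs over that jar, and let the plunger drop fully home so that the head is locked there. Leave the lidded jars and the other things on the bench where they are, and let go of everything at the end.

Things in the scene. Friction and masses are not known exactly. Their poses are not given: they have to be found in the camera images.
- stand: stirring stand, fixed to the bench: white base plate 275 x 360 x 12 mm with a swivel post. Origin on the post's axis at bench height, z up, x from the post to the middle of the arc of four seats, which lie 150 mm from the post's axis at -60, -20, +20 and +60 degrees (counter-clockwise from above, from the stand's x).
- index_plate: steel sector plate fixed to the post on the side away from the seats, radius 111 mm, top 115 mm above the bench, with four square holes 13 mm wide, 90 mm from the post's axis, one opposite each seat (half a turn round the post). The index plunger drops into them. Origin and axes as the stand's.
- head (a joint): turn of the swing head about the post (rad, counter-clockwise from above positive). About 0 at the start, locked over the seat at -20 degrees; -0.698 is over the seat at -60, +0.698 over +20, +1.396 over +60 degrees. End stops at -0.84 and +1.54. Light bearing friction (0.15 N m, under 3 N at the knob); it stays where it is left.
- motor (a point): middle of the inclined white stirrer motor on the head's front, 72 mm thick and 155 mm long, in line with the shaft; parts of it reach from 185 to 380 mm above the bench and turn with the head. x of this point points from the post's axis out to the shaft, level.
- control_box (a point): middle of the underside of the grey speed control box on the back of the head: 92 mm wide, 74 mm deep, underside 275 mm above the bench, rear face 78 mm from the post's axis. It overhangs the space just inside the knob's axis, so grip the knob with the tool leaning outward, away from the post, by 30 to 40 degrees. It turns with the head.
- plunger (a joint): lift of the sprung index plunger (m): 0 = home in a hole, 0.018 = top of its travel. Its 10 mm round-ended pin reaches 9 mm into the hole; raised 10 mm or more it clears the plate and the head can turn. The spring pulls down with 5 N at 0, 8 N at the top. Let go between holes, the pin rides on the plate and drops in at the next hole (from about 3 mm off-centre).
- knob (a point): centre of the index knob on the plunger: black ribbed upright cylinder, 30 mm diameter, 50 mm high, 90 mm from the post's axis, opposite the stirrer shaft; centre 180 mm above the bench when the plunger is home. Below 150 mm are a 26 mm bush and the head's arm. x of this point points from the knob to the post's axis. The knob also spins freely on its own upright axis.
- paddle (a point): underside centre of the three-bladed paddle (48 mm diameter) at the foot of the vertical stirrer shaft, 150 mm from the post's axis, 140 mm above the bench: 25 mm above the rim of a seated open jar, so it swings clear of all jars.
- jar: the empty open glass jar to be stirred: 66 mm outside diameter, 100 mm high, neck of 61 mm over the top 13 mm, wall 3 mm, about 0.25 kg; origin at the centre of its underside, z up. Starts loose on the bench to the robot's left.
- seat_free: the free seat: grey round cup fixed on the base plate, 84 mm outside, 76 mm inside, lip 9 mm high, floor 3 mm thick. Origin at the centre of its underside, 12 mm above the bench; a seated jar's underside is 3 mm above this origin. Which of the seats at -60, +20 and +60 degrees is free changes from start to start; the other three hold lidded jars.
- jar_a: glass jar with a screwed-on blue lid, 69 mm diameter at the lid, 66 mm below it, 109 mm high, about 0.45 kg, standing loose in its seat; origin at the centre of its underside. Not to be moved. It stands under the stirrer at the start.
- jar_b: glass jar with a screwed-on blue lid, 69 mm diameter at the lid, 66 mm below it, 109 mm high, about 0.45 kg, standing loose in its seat; origin at the centre of its underside. Not to be moved.
- jar_c: glass jar with a screwed-on blue lid, 69 mm diameter at the lid, 66 mm below it, 109 mm high, about 0.45 kg, standing loose in its seat; origin at the centre of its underside. Not to be moved.
- beaker: glass beaker, 80 mm diameter, 95 mm high, loose on the bench; origin at the centre of its underside. Not to be moved.
- wash_bottle: white plastic bottle, 60 mm diameter, 160 mm high, loose on the bench; origin under its centre. Not to be moved.
- sample_bottle: brown bottle, 68 mm diameter, 120 mm high, loose on the bench to the robot's right; origin under its centre. Not to be moved.
- boss_head: dark steel rod clamp, about 75 x 26 x 30 mm, lying loose on the bench; origin under its block. Not to be moved.
- spatula: steel spatula, 180 mm long, lying loose on the bench; origin under its middle. Not to be moved.
- lid_stack: two blue jar lids stacked, 72 mm diameter, 39 mm high, loose on the bench; origin under its centre. Not to be moved.
Mind the look-alikes: they are no part of the job. What is shaped like the jar but red is not meant.

How it is judged:
On the way, in this order (a step that is already met when the one before it is completed fails the run):
1. the open jar stands upright in the free seat, let go (horizontal distance between jar and seat_free below 0.008 m and z of jar in the frame of seat_free below 0.006 m and angle between jar's own z axis and vertical below 0.06 rad and contact force between the fingers and jar below 0.2 N and linear speed of jar below 0.03 m/s), for 0.2 s.
2. the index plunger is lifted clear of its hole (value of joint plunger above 0.008 m), for 0.1 s.
At the end, for the whole second after the job is handed in: The open jar stands upright (within 0.06 rad) on the floor of the free seat (within 8 mm of its centre, 6 mm in height), the paddle hangs over it (within 15 mm sideways), the plunger is home (within 2 mm), and jar and head are at rest (horizontal distance between jar and seat_free below 0.008 m and z of jar in the frame of seat_free below 0.006 m and angle between jar's own z axis and vertical below 0.06 rad and horizontal distance between paddle and jar below 0.015 m and value of joint plunger below 0.002 m and linear speed of jar below 0.02 m/s and velocity of joint head below 0.05 rad/s and not (velocity of joint head below -0.05 rad/s)); the robot touches nothing.
It fails at once if a lidded jar is shifted by more than 15 mm or tipped (distance of any of jar_a, jar_b, jar_c from where it was at the start of the episode above 0.015 m or angle between any of jar_a, jar_b, jar_c's own z axis and vertical above 0.2 rad).
It fails at once if another thing on the bench is shifted by more than 25 mm (distance of any of beaker, wash_bottle, sample_bottle, boss_head, spatula, lid_stack from where it was at the start of the episode above 0.025 m).
It also fails if it takes over 64 s, if anything falls off the work surface, if the arm or the gripper's body presses on something with over 40 N, if the wrist force passes 120 N, or if a joint passes its speed limit or range.

## Working session

There is one attempt and no reset: what is moved stays moved. The work goes in short steps, Python scripts to look and compute and a shell command to move; the robot and the scene stay as the last step left them, time stands still between calls to the robot, and variables do not carry over. Pictures are saved under pics/ and viewed, and the job is handed in when it is done.

```bash
ls; mkdir -p pics; python3 - <<'E'
from workcell import bot,eyes,job
import cv2,numpy as np
o=bot.get_obs(); print(o)
for n in("scene","top"):
    c=eyes.camera(n); cv2.imwrite(f"pics/{n}0.png",c["color"][:,:,::-1]); print(n,c["K"],c["R"],c["t"], -c["R"].T@c["t"])
E
```

```text
pics
{'clock': 0.0, 'joint_pos': array([-1.28897968e+00,  2.41396669e-01,  3.75298840e-03,  1.33518219e+00,
       -3.18928795e-06,  1.57079770e+00]), 'joint_vel': array([ 7.30921721e-04, -4.73582011e-04,  7.91482388e-04,  5.27702880e-05,
       -1.73889380e-03, -5.39739124e-04]), 'tau': array([ 1.07023665e-03, -3.72320831e+01,  2.52404702e+01,  1.70089526e-02,
        1.60022141e-04,  9.40681218e-06]), 'eef_pos': array([ 0.1388797 , -0.47968929,  0.23043206]), 'tool_rot': array([ 9.90088423e-01,  1.40441746e-01, -1.44096462e-04, -1.00448913e-03]), 'ft_force': array([ 0.23071532, -0.15698522, -0.66098176]), 'ft_torque': array([-0.0320914 , -0.02770323,  0.0224934 ]), 'grip_width': 0.08524067839409527}
scene [[408.80311852   0.         273.84868686]
 [  0.         408.80311852 206.70165661]
 [  0.           0.           1.        ]] [[-0.62927236  0.7771078  -0.01094373]
 [ 0.47276717  0.37157667 -0.79901313]
 [-0.6168529  -0.50797071 -0.60121398]] [ 0.30169149 -0.10312645  1.79337194] [1.34484761 0.714853   0.99910252]
top [[389.1735631    0.         279.50152067]
 [  0.         389.1735631  204.36793191]
 [  0.           0.           1.        ]] [[-0.0068983  -0.9999654   0.00464798]
 [-0.99601921  0.00645784 -0.08890456]
 [ 0.08887146 -0.00524277 -0.9960293 ]] [0.04080181 0.52965295 1.25167577] [0.41658772 0.04394223 1.29360467]
```

View pics/scene0.png

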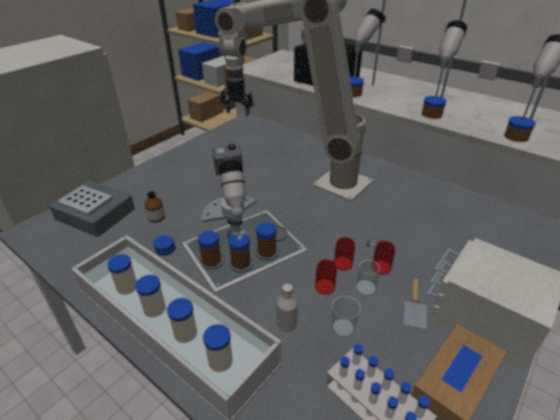

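View pics/top0.png

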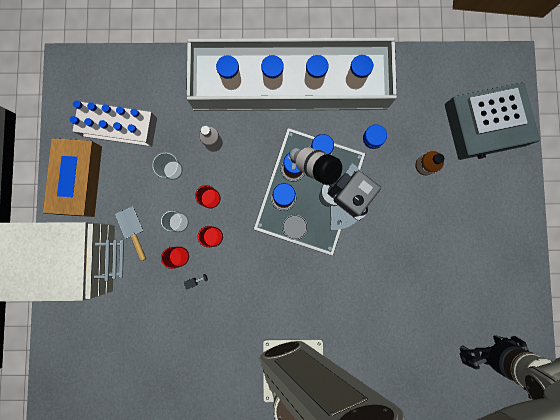

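```bash
python3 - <<'E'
import cv2
t=cv2.imread("pics/top0.png"); s=cv2.imread("pics/scene0.png")
cv2.imwrite("pics/t_stand.png",cv2.resize(t[115:265,240:400],None,fx=4.8,fy=4,interpolation=cv2.INTER_CUBIC) if 0 else cv2.resize(t[115:265,240:440],None,fx=4,fy=4,interpolation=cv2.INTER_CUBIC))
cv2.imwrite("pics/t_jar.png",cv2.resize(t[140:290,110:310],None,fx=4,fy=4,interpolation=cv2.INTER_CUBIC))
cv2.imwrite("pics/s_stand.png",cv2.resize(s[140:290,150:350],None,fx=4,fy=4,interpolation=cv2.INTER_CUBIC))
cv2.imwrite("pics/s_jar.png",cv2.resize(s[220:345,270:430],None,fx=4.5,fy=4.5,interpolation=cv2.INTER_CUBIC))
E
```

```text
(no output)
```

View pics/t_stand.png

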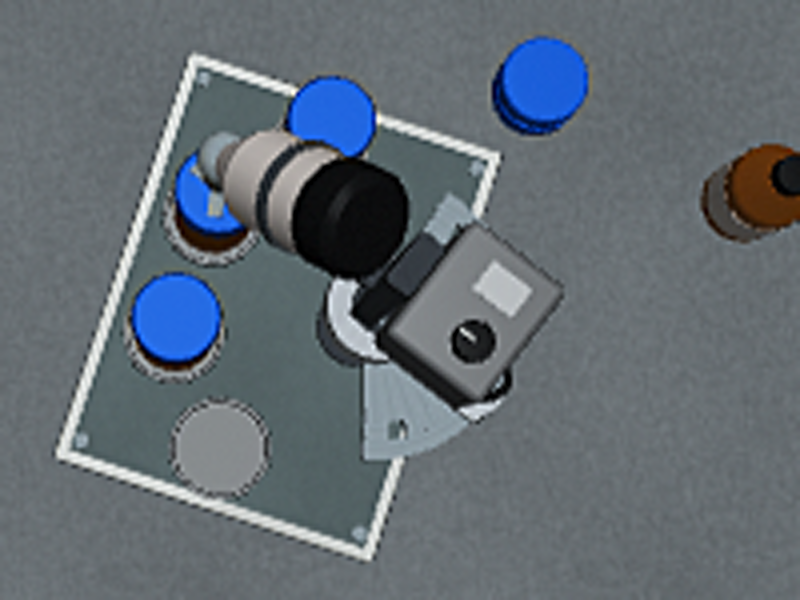

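View pics/t_jar.png

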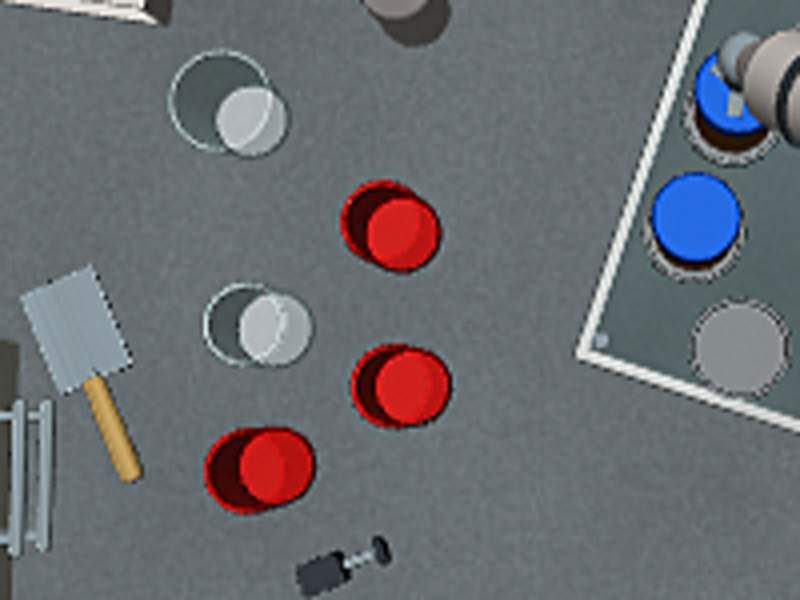

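View pics/s_stand.png

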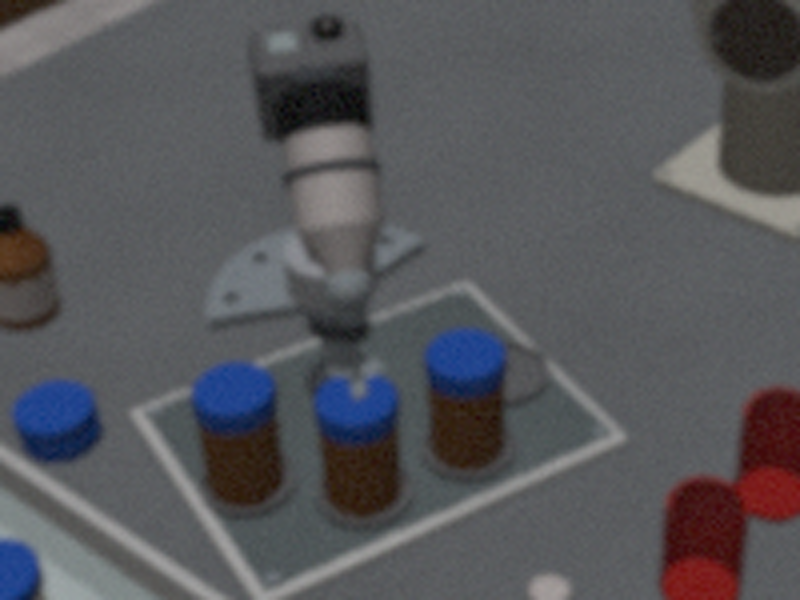

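View pics/s_jar.png

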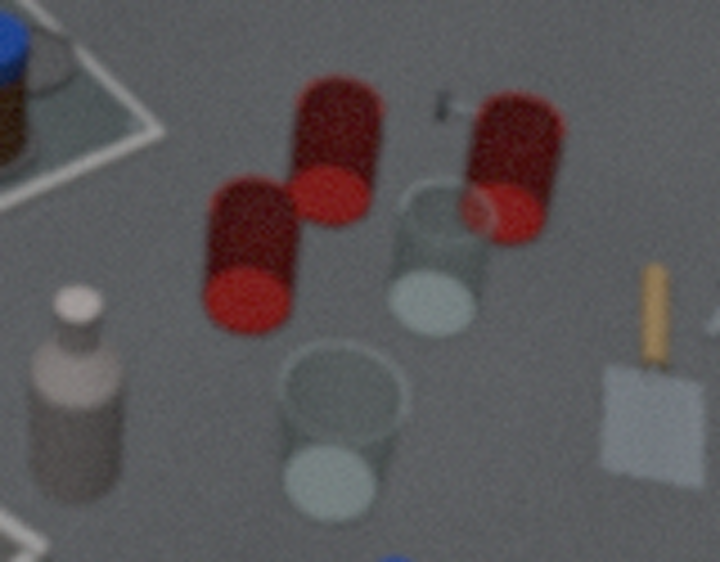

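```bash
cat > h.py <<'E'
import numpy as np,cv2
from scipy.optimize import least_squares
from scipy.spatial.transform import Rotation as Rn
from workcell import bot,eyes,job
def ray(c,u,v,z):
    d=c["R"].T@np.linalg.solve(c["K"],[u,v,1.]); o=-c["R"].T@c["t"]
    return o+d*(z-o[2])/d[2]
def proj(c,X):
    p=(c["R"]@np.atleast_2d(X).T).T+c["t"]; q=(c["K"]@p.T).T; return q[:,:2]/q[:,2:]
def crop2pix(u,v,x0,y0,f): return (u+.5)/f-.5+x0,(v+.5)/f-.5+y0
E
python3 - <<'E'
from h import *
c=eyes.camera("top"); s=eyes.camera("scene")
P=lambda u,v,z:ray(c,*crop2pix(u,v,240,115,4),z)
cor=[P(u,v,.012)[:2] for u,v in((193,58),(500,155),(370,558),(60,455))]
print("corners",np.round(cor,4))
cc=np.array(cor);print("sides",[np.linalg.norm(cc[i]-cc[(i+1)%4]).round(4) for i in range(4)],"ctr",cc.mean(0))
hsv=cv2.cvtColor(c["color"],cv2.COLOR_RGB2HSV)
m=((hsv[...,0]>105)&(hsv[...,0]<120)&(hsv[...,1]>180)&(hsv[...,2]>120)).astype(np.uint8)
n,l,st,ce=cv2.connectedComponentsWithStats(m)
for i in range(1,n):
    if st[i,4]>60: print(ce[i],st[i],ray(c,*ce[i],.124)[:2].round(4))
seat=P(220,447,.021);print("seat",seat, "dia",np.linalg.norm(P(172,447,.021)-P(269,447,.021)))
J=lambda u,v,z:ray(c,*crop2pix(u,v,110,140,4),z)
print("jar rim",J(246,324,.1),"bottom",J(275,328,.003), "rimdia", np.linalg.norm(J(203,324,.1)-J(289,324,.1)))
E4=4.5
S=lambda u,v,z:ray(s,*crop2pix(u,v,270,220,4.5),z)
print("jar scene bottom",S(432,303,.0),"rim",S(448,220,.1), "dia", np.linalg.norm(S(399,220,.1)-S(497,220,.1)))
print("seat scene", ray(s,*crop2pix(520,374,150,140,4),.021))
E
```

```text
corners [[ 0.7849  0.0073]
 [ 0.7005 -0.249 ]
 [ 0.3664 -0.1338]
 [ 0.4522  0.1195]]
sides [np.float64(0.2699), np.float64(0.3534), np.float64(0.2675), np.float64(0.3511)] ctr [ 0.57603187 -0.06401785]
[271.85041551  65.42936288] [261  55  22  22 361] [0.9558 0.0586]
[316.88950276  65.17679558] [306  55  22  21 362] [ 0.9559 -0.0818]
[361.80617978  64.94382022] [351  55  22  21 356] [ 0.956 -0.222]
[226.85164835  65.70879121] [216  56  22  21 364] [0.9556 0.1988]
[375.85386819 134.54154728] [366 124  21  21 349] [ 0.7342 -0.2595]
[322.96763754 143.33333333] [312 134  22  20 309] [ 0.7077 -0.0966]
[289.6484375 165.1171875] [284 153  16  20 128] [0.6407 0.0061]
[ 66.72472784 176.01710731] [ 57 156  20  41 643] [0.6113 0.6818]
[283.59946237 193.85752688] [273 183  22  22 372] [0.5528 0.0252]
seat [ 0.45763181 -0.01166863  0.021     ] dia 0.07924392607012858
jar rim [0.47523489 0.37004999 0.1       ] bottom [0.47652711 0.37250923 0.003     ] rimdia 0.06578821168545217
jar scene bottom [0.47081429 0.37249326 0.        ] rim [0.48600401 0.37905481 0.1       ] dia 0.06588069229343994
seat scene [0.45335978 0.00642015 0.021     ]
```

```bash
cat >> h.py <<'E'
def circ(x,y,z,r,n=72):
    a=np.linspace(0,2*np.pi,n); return np.c_[x+r*np.cos(a),y+r*np.sin(a),np.full(n,z)]
def draw(img,c,X,col,x0,y0,f):
    p=proj(c,X); p=((p+.5-[x0,y0])*f-.5).round().astype(int); cv2.polylines(img,[p.reshape(-1,1,2)],False,col,1)
def crop(c,x0,y0,x1,y1,f): return cv2.resize(np.ascontiguousarray(c["color"][y0:y1,x0:x1,::-1]),None,fx=f,fy=f,interpolation=cv2.INTER_CUBIC)
TH=np.radians(71.35);POST=np.array([.557,-.1245]);JAR=np.array([.4755,.3712])
def pol(r,deg): return POST+r*np.array([np.cos(TH+np.radians(deg)),np.sin(TH+np.radians(deg))])
E
python3 - <<'E'
from h import *
c=eyes.camera("top"); s=eyes.camera("scene")
print(pol(.15,60))
for nm,cam,st,ja in(("t",c,(240,115,440,265,4),(130,180,230,255,7)),("s",s,(150,140,350,290,4),(330,220,430,295,7))):
    x0,y0,x1,y1,f=st; im=crop(cam,*st)
    for a in(-60,20,60,-20):
        q=pol(.15,a); draw(im,cam,circ(*q,.021,.042),(0,255,255),x0,y0,f)
        if a!=60: draw(im,cam,circ(*q,.124,.0345),(0,0,255),x0,y0,f)
    k=np.linspace(np.radians(100),np.radians(260),40)
    draw(im,cam,np.array([[*pol(.111,np.degrees(a)),.115] for a in k]),(255,0,255),x0,y0,f)
    for a in(-60,-20,20,60): draw(im,cam,circ(*pol(.09,180+a),.115,.0065),(0,255,0),x0,y0,f)
    draw(im,cam,circ(*pol(.09,160),.205,.015),(255,255,0),x0,y0,f)
    draw(im,cam,circ(*pol(.09,160),.155,.015),(255,255,0),x0,y0,f)
    cv2.imwrite(f"pics/ov_{nm}.png",im)
    x0,y0,x1,y1,f=ja; im=crop(cam,*ja)
    draw(im,cam,circ(*JAR,.1,.0305),(0,0,255),x0,y0,f);draw(im,cam,circ(*JAR,.003,.030),(0,255,255),x0,y0,f)
    cv2.imwrite(f"pics/oj_{nm}.png",im)
a=cv2.imread("pics/oj_t.png");b=cv2.imread("pics/oj_s.png");cv2.imwrite("pics/oj.png",cv2.resize(np.hstack([a,b]),(800,300)))
E
```

```text
[ 0.45790145 -0.01189682]
```

View pics/ov_t.png

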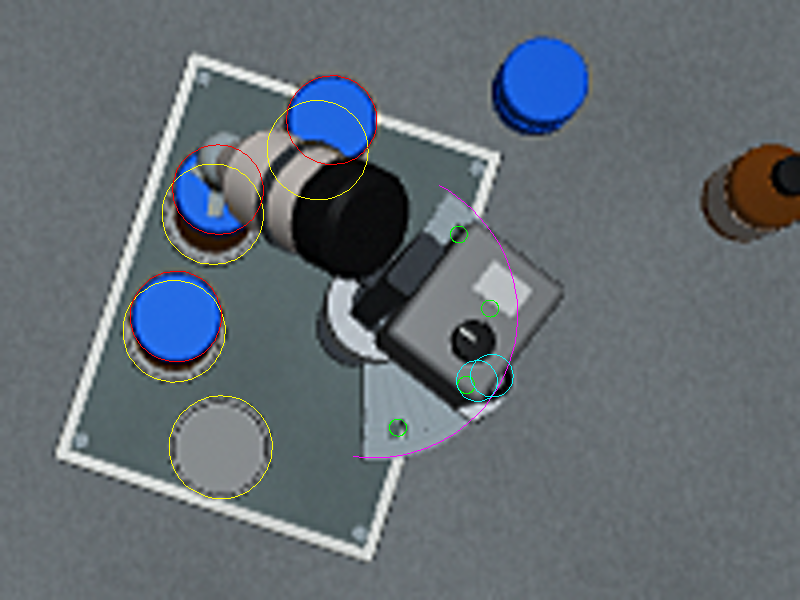

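View pics/ov_s.png

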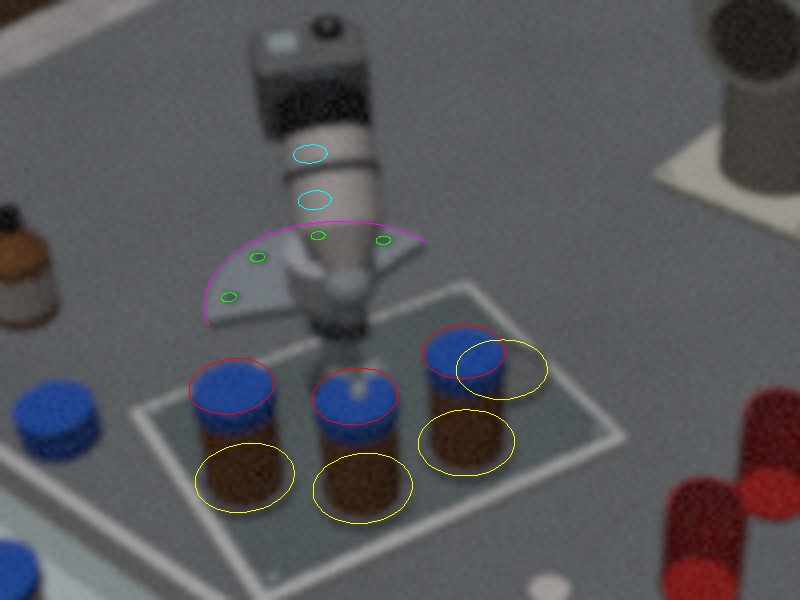

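View pics/oj.png

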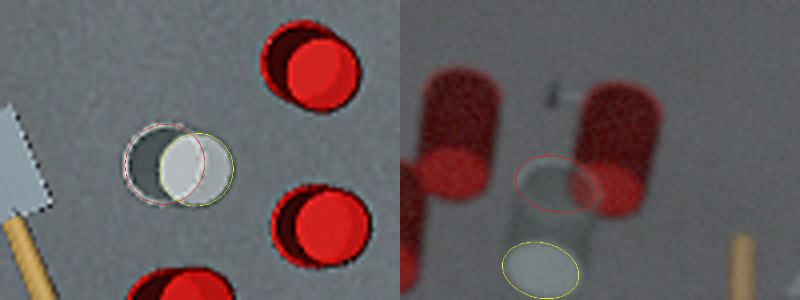

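```bash
cat >> h.py <<'E'
def Rtool(z,yhint):
    z=np.array(z,float);z/=np.linalg.norm(z); y=np.array(yhint,float); y-=z*(z@y); y/=np.linalg.norm(y)
    return np.c_[np.cross(y,z),y,z]
def down(deg): a=np.radians(deg); return Rtool([0,0,-1],[np.cos(a),np.sin(a),0])
def go(pos,R):
    o=bot.get_obs(); C=Rn.from_quat(o["tool_rot"]).as_matrix()
    print("at",o["eef_pos"].round(4),"w",o["grip_width"].round(4),"F",o["ft_force"].round(2),"q",o["joint_pos"].round(3),"t",o["clock"])
    print("travel",(C.T@(np.array(pos)-o["eef_pos"])).round(4),"dr",Rn.from_matrix(C.T@R).as_rotvec().round(4))
E
python3 -c "
from h import *
go([*JAR,.231],down(38))"
```

```text
Traceback (most recent call last):
  File "h.py", line 24, in go
    print("at",o["eef_pos"].round(4),"w",o["grip_width"].round(4),"F",o["ft_force"].round(2),"q",o["joint_pos"].round(3),"t",o["clock"])
                                         ^^^^^^^^^^^^^^^^^^^^^
AttributeError: 'float' object has no attribute 'round'
```

```bash
sed -i 's/o\["grip_width"\].round(4)/round(o["grip_width"],4)/' h.py
python3 -c "
from h import *
go([*JAR,.231],down(38))"
```

```text
at [ 0.139  -0.4801  0.231 ] w 0.0853 F [-0.25  0.08 -0.31] q [-1.289  0.241  0.005  1.335 -0.     1.571] t 0.3
travel [ 5.600e-01 -7.241e-01  5.000e-04] dr [-5.0000e-04 -7.0000e-04 -1.9522e+00]
```

```bash
python3 -m crank '{"dr": [[0,0,-0.15],[0,0,-0.3],[0,0,-0.45],[0,0,-0.6],[0,0,-0.75],[0,0,-0.9],[0,0,-1.05],[0,0,-1.2],[0,0,-1.35],[0,0,-1.5]], "travel": [[0.036,-0.046,0],[0.072,-0.092,0],[0.108,-0.138,0],[0.144,-0.184,0],[0.18,-0.23,0],[0.216,-0.276,0],[0.252,-0.322,0],[0.288,-0.368,0],[0.324,-0.414,0],[0.36,-0.46,0]], "hand": [0.085,0.085,0.085,0.085,0.085,0.085,0.085,0.085,0.085,0.085]}'
python3 -c "
from h import *
go([*JAR,.231],down(38))"
```

```text
clock: 1.55
eef_pos: [0.3574, 0.0637, 0.2317]
tool_rot: [0.627, 0.779, 0.0, 0.001]
ft_force: [0.8, -1.0, 0.2]
grip_width: 0.0854
at [0.3574 0.0637 0.2317] w 0.0854 F [ 0.78 -1.05  0.16] q [ 0.177 -0.034 -0.305  1.298 -0.     1.531] t 1.55
travel [0.2749 0.1814 0.0008] dr [ 0.0013  0.0008 -0.4467]
```

```bash
python3 -m crank '{"dr": [[0,0,-0.09],[0,0,-0.18],[0,0,-0.27],[0,0,-0.36],[0,0,-0.447],[0,0,-0.447],[0,0,-0.447]], "travel": [[0.05,0.033,0],[0.1,0.066,0],[0.15,0.099,0],[0.2,0.132,0],[0.25,0.165,0],[0.275,0.1815,0],[0.275,0.1815,0]], "hand": [0.085,0.085,0.085,0.085,0.085,0.085,0.085]}'
python3 - <<'E'
from h import *
go([*JAR,.041],down(38))
for n,x in(("top",(100,100,300,250,4)),("scene",(270,200,430,320,5))):
    cv2.imwrite(f"pics/{n}1.png",crop(eyes.camera(n),*x))
E
```

```text
clock: 2.42
eef_pos: [0.4769, 0.3705, 0.2299]
tool_rot: [0.44, 0.898, -0.001, -0.0]
ft_force: [0.4, -1.0, 0.4]
grip_width: 0.0854
at [0.4769 0.3705 0.2299] w 0.0854 F [ 0.43 -0.98  0.42] q [0.661 0.453 0.306 1.425 0.    1.571] t 2.425
travel [ 0.0014 -0.0004  0.1889] dr [-0.0012 -0.0001 -0.0028]
```

View pics/scene1.png

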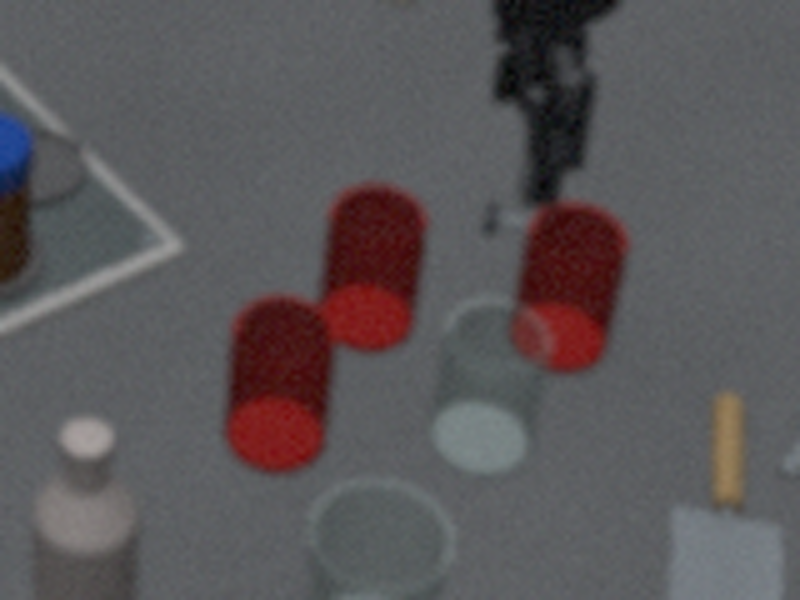

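```bash
python3 -m crank '{"dr": [[0,0,0],[0,0,0],[0,0,0],[0,0,0],[0,0,0],[0,0,0]], "travel": [[0.0014,-0.0004,0.05],[0.0014,-0.0004,0.1],[0.0014,-0.0004,0.14],[0.0014,-0.0004,0.17],[0.0014,-0.0004,0.189],[0.0014,-0.0004,0.189]], "hand": [0.085,0.085,0.085,0.085,0.085,0.085]}'
python3 - <<'E'
from h import *
go([*JAR,.041],down(38))
for n,x in(("top",(100,140,300,290,4)),("scene",(270,200,430,320,5))):
    cv2.imwrite(f"pics/{n}2.png",crop(eyes.camera(n),*x))
E
```

```text
clock: 3.28
eef_pos: [0.4743, 0.3671, 0.0412]
tool_rot: [0.441, 0.897, -0.002, -0.001]
ft_force: [-0.5, -0.1, 0.4]
grip_width: 0.0847
at [0.4743 0.3671 0.0412] w 0.0847 F [-0.52 -0.14  0.43] q [ 6.590e-01  5.780e-01 -1.000e-03  9.950e-01 -0.000e+00  1.573e+00] t 3.275
travel [0.0025 0.0034 0.0002] dr [-0.004   0.0002 -0.0067]
```

View pics/scene2.png

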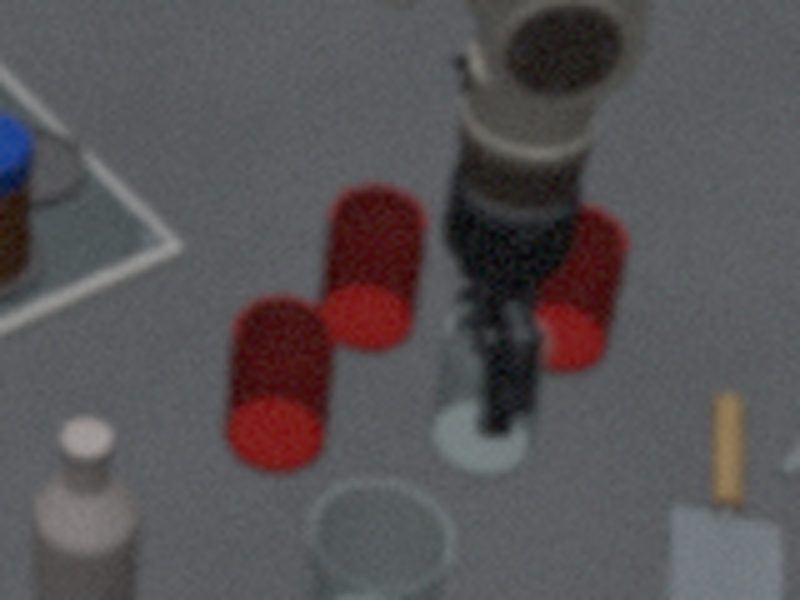

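View pics/top2.png

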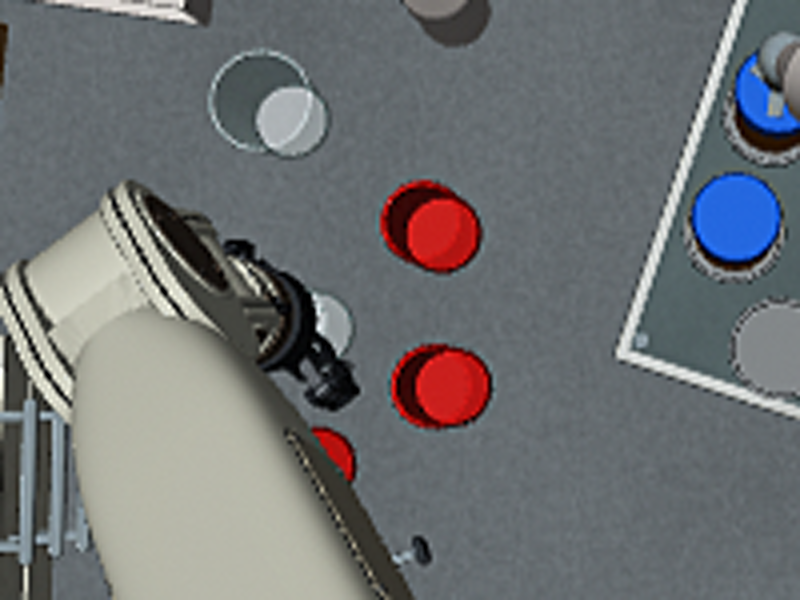

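```bash
python3 -c "
from h import *
go([*JAR,.041],down(38))"
python3 -m crank '{"dr": [[0,0,0]], "travel": [[0,0,0]], "hand": [0.085]}'
```

```text
at [0.476  0.3689 0.0435] w 0.0849 F [0.6  0.11 0.66] q [ 0.659  0.576  0.002  0.995 -0.     1.573] t 3.375
travel [0.0021 0.001  0.0025] dr [ 0.001   0.0001 -0.0062]
clock: 3.5
eef_pos: [0.4766, 0.3698, 0.0441]
tool_rot: [0.441, 0.898, 0.001, 0.001]
ft_force: [-0.6, -0.4, 0.4]
grip_width: 0.085
```

```bash
python3 -m crank '{"dr": [[0,0,0],[0,0,0],[0,0,0],[0,0,0]], "travel": [[0,0,0],[0,0,0],[0,0,0],[0,0,0]], "hand": [0.05,0.05,0.05,0.05]}';python3 -m crank '{"dr": [[0,0,0],[0,0,0]], "travel": [[0,0,0],[0,0,0]], "hand": [0.05,0.05]}'
```

```text
clock: 4.0
eef_pos: [0.4769, 0.3705, 0.0444]
tool_rot: [0.441, 0.898, 0.002, 0.001]
ft_force: [0.6, 0.6, 6.2]
grip_width: 0.0624
clock: 4.25
eef_pos: [0.4769, 0.3705, 0.0443]
tool_rot: [0.441, 0.898, 0.002, 0.001]
ft_force: [-0.6, 0.5, 5.7]
grip_width: 0.0624
```

```bash
python3 -m crank '{"dr": [[0,0,0],[0,0,0],[0,0,0],[0,0,0],[0,0,0]], "travel": [[0,0,-0.01],[0,0,-0.03],[0,0,-0.06],[0,0,-0.1],[0,0,-0.1]], "hand": [0.05,0.05,0.05,0.05,0.05]}'
python3 - <<'E'
from h import *
go([*JAR,.041],down(38))
cv2.imwrite(f"pics/scene3.png",crop(eyes.camera("scene"),270,160,430,280,5))
E
```

```text
clock: 4.88
eef_pos: [0.4775, 0.371, 0.1463]
tool_rot: [0.441, 0.898, 0.003, 0.002]
ft_force: [1.0, 0.0, -3.7]
grip_width: 0.062
at [0.4775 0.371  0.1463] w 0.062 F [ 1.    0.01 -3.7 ] q [0.66  0.487 0.14  1.217 0.    1.573] t 4.875
travel [ 0.0014 -0.0023  0.1053] dr [ 0.0075 -0.     -0.0052]
```

View pics/scene3.png

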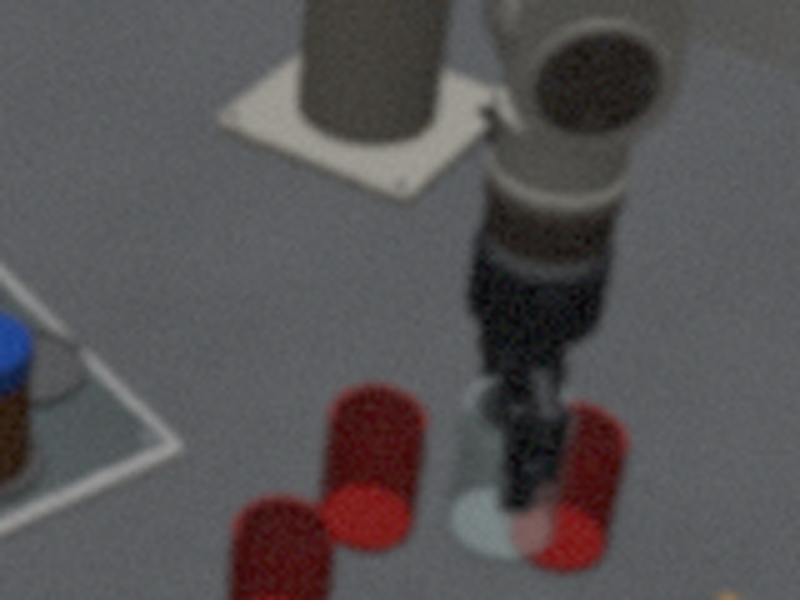

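```bash
python3 - <<'E'
from h import *
s=eyes.camera("scene"); c=eyes.camera("top"); o=bot.get_obs()
print(ray(s,*crop2pix(503,522,270,160,5),.105))
im=crop(s,320,190,420,290,6)
T=o["eef_pos"][:2]
draw(im,s,circ(*T,.103,.030),(0,255,255),320,190,6);draw(im,s,circ(*T,.202,.0305),(0,0,255),320,190,6)
im2=crop(c,110,170,210,245,6)
draw(im2,c,circ(*T,.103,.030),(0,255,255),110,170,6);draw(im2,c,circ(*T,.202,.0305),(0,0,255),110,170,6)
cv2.imwrite("pics/g1.png",im);cv2.imwrite("pics/g2.png",im2)
E
```

```text
[0.47183118 0.37417635 0.105     ]
```

View pics/g1.png

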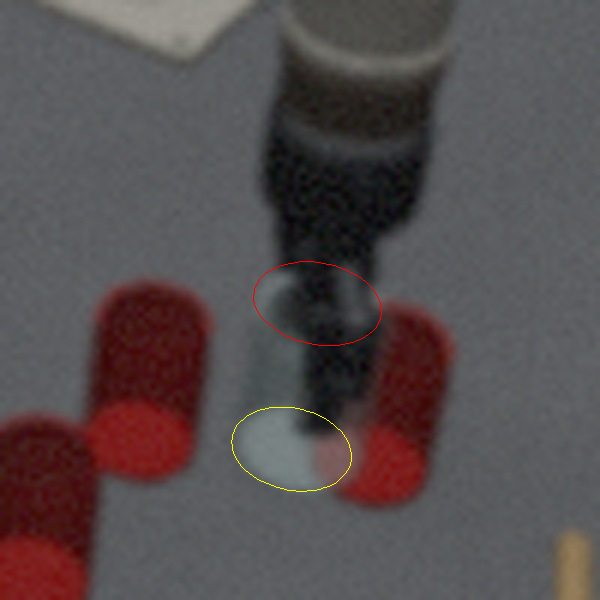

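View pics/g2.png

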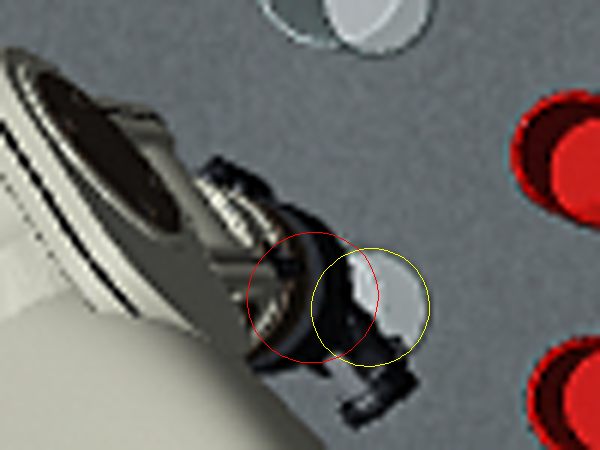

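```bash
python3 -c "
from h import *
print(pol(.15,60)); go([*pol(.15,60),.18],down(-48.65))"
```

```text
[ 0.45790145 -0.01189682]
at [0.4747 0.3688 0.141 ] w 0.0625 F [-0.47  0.39 -2.59] q [ 0.661  0.492  0.133  1.215 -0.     1.573] t 5.025
travel [-0.2909 -0.2463 -0.0384] dr [-0.0021  0.002   1.5072]
```

```bash
python3 -m crank '{"dr": [[0,0,0],[0,0,0.16],[0,0,0.33],[0,0,0.5],[0,0,0.67],[0,0,0.84],[0,0,1.01],[0,0,1.18],[0,0,1.35],[0,0,1.507]], "travel": [[0,0,-0.037],[-0.029,-0.0246,-0.0384],[-0.064,-0.054,-0.0384],[-0.099,-0.084,-0.0384],[-0.134,-0.113,-0.0384],[-0.169,-0.143,-0.0384],[-0.204,-0.173,-0.0384],[-0.239,-0.202,-0.0384],[-0.27,-0.2285,-0.0384],[-0.291,-0.2463,-0.0384]], "hand": [0.05,0.05,0.05,0.05,0.05,0.05,0.05,0.05,0.05,0.05]}'
python3 -m crank '{"dr": [[0,0,0],[0,0,0]], "travel": [[0,0,0],[0,0,0]], "hand": [0.05,0.05]}'
python3 - <<'E'
from h import *
go([*pol(.15,60),.1],down(-48.65))
for n,x in(("top",(240,115,400,265,4)),("scene",(150,140,310,260,5))):
    cv2.imwrite(f"pics/{n}4.png",crop(eyes.camera(n),*x))
E
```

```text
clock: 6.28
eef_pos: [0.457, -0.0131, 0.1789]
tool_rot: [0.937, 0.35, -0.002, -0.001]
ft_force: [0.5, -0.1, -2.6]
grip_width: 0.0623
clock: 6.52
eef_pos: [0.4579, -0.0111, 0.1796]
tool_rot: [0.935, 0.354, -0.001, -0.001]
ft_force: [0.4, -0.9, -2.8]
grip_width: 0.0624
at [ 0.4579 -0.0111  0.1796] w 0.0624 F [ 0.38 -0.92 -2.76] q [-2.400e-02  1.910e-01 -1.970e-01  1.186e+00  1.000e-03  2.394e+00] t 6.525
travel [-0.0004  0.0008  0.0796] dr [-0.0021  0.0015  0.0013]
```

View pics/scene4.png

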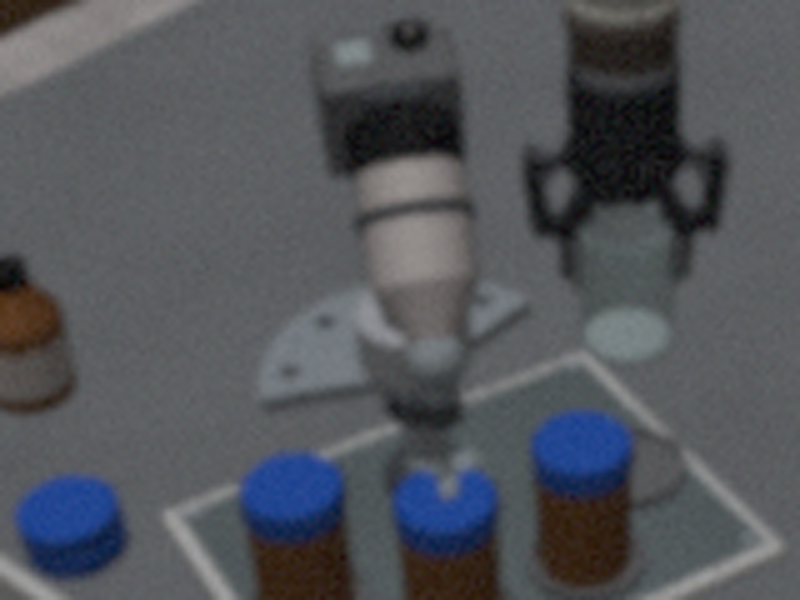

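View pics/top4.png

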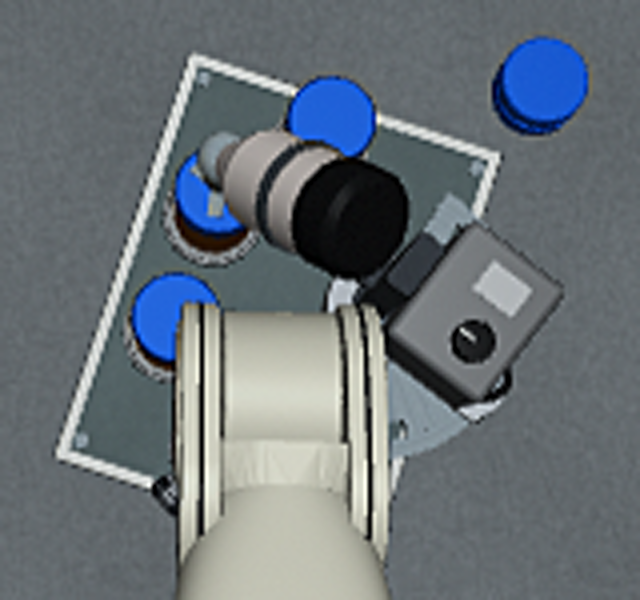

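```bash
python3 - <<'E'
from h import *
cv2.imwrite(f"pics/scene5.png",crop(eyes.camera("scene"),160,0,410,260,2.3))
E
```

View pics/scene5.png

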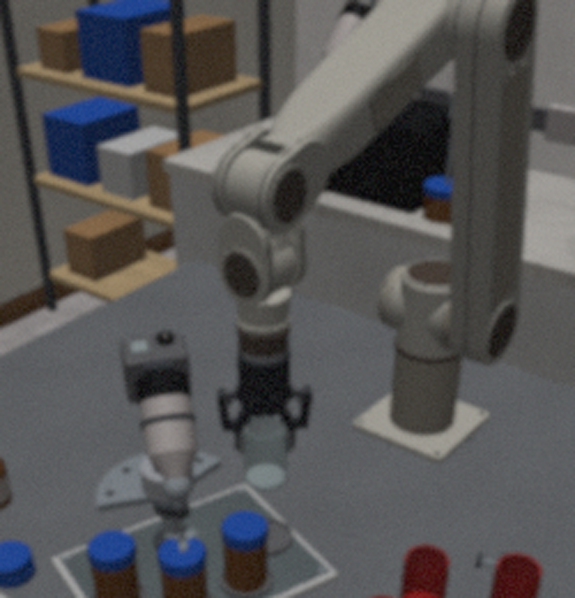

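```bash
python3 -m crank '{"dr": [[0,0,0],[0,0,0],[0,0,0],[0,0,0],[0,0,0],[0,0,0]], "travel": [[-0.0004,0.0008,0.03],[-0.0004,0.0008,0.06],[-0.0004,0.0008,0.085],[-0.0004,0.0008,0.095],[-0.0004,0.0008,0.095],[-0.0004,0.0008,0.095]], "hand": [0.05,0.05,0.05,0.05,0.05,0.05]}'
python3 - <<'E'
from h import *
go([*pol(.15,60),.06],down(-48.65))
for n,x in(("top",(240,115,400,265,4)),("scene",(230,180,310,240,9))):
    cv2.imwrite(f"pics/{n}6.png",crop(eyes.camera(n),*x))
E
```

```text
clock: 7.42
eef_pos: [0.4599, -0.0121, 0.0867]
tool_rot: [0.935, 0.353, 0.001, 0.0]
ft_force: [-0.4, -0.7, -2.4]
grip_width: 0.0621
at [ 0.4599 -0.0121  0.0867] w 0.0621 F [-0.43 -0.66 -2.39] q [-0.026  0.282 -0.344  0.943  0.     2.393] t 7.425
travel [-0.0015 -0.0015  0.0267] dr [ 0.0014 -0.0015  0.0006]
```

View pics/scene6.png

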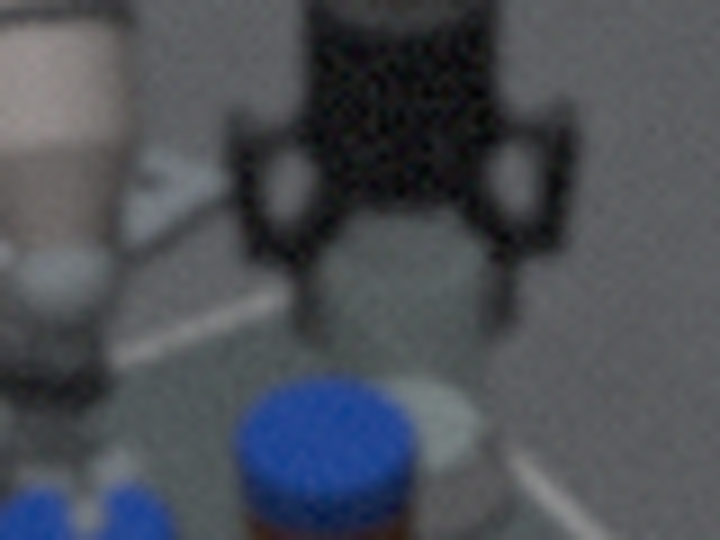

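```bash
python3 -m crank '{"dr": [[0,0,0],[0,0,0],[0,0,0],[0,0,0],[0,0,0]], "travel": [[0,0,0.006],[-0.0005,-0.001,0.012],[-0.001,-0.001,0.018],[-0.001,-0.001,0.022],[-0.001,-0.001,0.022]], "hand": [0.05,0.05,0.05,0.05,0.05]}'
python3 -m crank '{"dr": [[0,0,0]], "travel": [[0,0,0]], "hand": [0.05]}'
```

```text
clock: 8.15
eef_pos: [0.4571, -0.0122, 0.0632]
tool_rot: [0.936, 0.353, -0.0, -0.0]
ft_force: [-0.2, -0.6, -2.2]
grip_width: 0.0627
clock: 8.28
eef_pos: [0.4577, -0.0122, 0.0638]
tool_rot: [0.936, 0.353, 0.0, 0.0]
ft_force: [-1.0, 0.5, -2.4]
grip_width: 0.0619
```

```bash
python3 -m crank '{"dr": [[0,0,0],[0,0,0],[0,0,0],[0,0,0]], "travel": [[0,0,0.0015],[0,0,0.003],[0,0,0.004],[0,0,0.004]], "hand": [0.05,0.05,0.05,0.05]}'
```

```text
clock: 8.78
eef_pos: [0.4574, -0.0122, 0.0596]
tool_rot: [0.936, 0.353, -0.0, -0.0]
ft_force: [-0.2, 0.1, -2.2]
grip_width: 0.0623
```

```bash
python3 -m crank '{"dr": [[0,0,0],[0,0,0],[0,0,0]], "travel": [[0,0,0.001],[0,0,0.002],[0,0,0.002]], "hand": [0.05,0.05,0.05]}'
```

```text
clock: 9.15
eef_pos: [0.4577, -0.0121, 0.0593]
tool_rot: [0.936, 0.353, 0.001, 0.0]
ft_force: [-4.4, 0.6, 11.0]
grip_width: 0.0626
```

```bash
python3 -m crank '{"dr": [[0,0,0],[0,0,0],[0,0,0],[0,0,0],[0,0,0],[0,0,0]], "travel": [[0,0,-0.001],[0,0,-0.001],[0,0,-0.001],[0,0,-0.001],[0,0,-0.001],[0,0,-0.001]], "hand": [0.066,0.07,0.075,0.085,0.085,0.085]}'
python3 -m crank '{"dr": [[0,0,0],[0,0,0],[0,0,0],[0,0,0]], "travel": [[0,0,-0.02],[0,0,-0.06],[0,0,-0.1],[0,0,-0.14]], "hand": [0.085,0.085,0.085,0.085]}'
python3 - <<'E'
from h import *
o=bot.get_obs();print(o["joint_pos"])
cv2.imwrite(f"pics/scene7.png",crop(eyes.camera("scene"),190,160,310,250,6.5))
cv2.imwrite(f"pics/top7.png",crop(eyes.camera("top"),240,115,400,265,4))
E
```

```text
clock: 9.9
eef_pos: [0.4575, -0.0122, 0.0586]
tool_rot: [0.936, 0.353, -0.0, -0.0]
ft_force: [-0.0, 0.8, 0.6]
grip_width: 0.0852
clock: 10.4
eef_pos: [0.4573, -0.0122, 0.1999]
tool_rot: [0.936, 0.353, -0.0, -0.0]
ft_force: [-0.2, -0.1, 0.2]
grip_width: 0.0847
[-2.65687784e-02  1.74109125e-01 -1.62469963e-01  1.23430266e+00
 -4.45881510e-06  2.39318228e+00]
```

View pics/scene7.png

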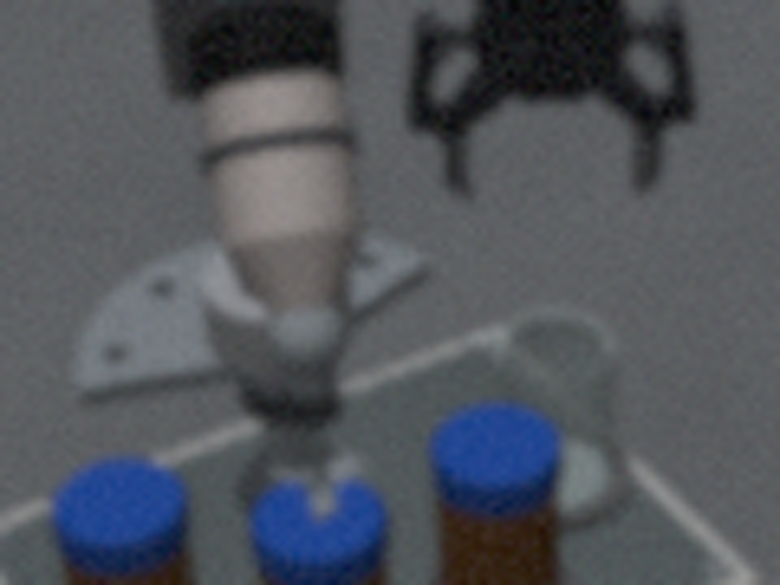

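```bash
python3 -c "
from h import *
go([.36,-.02,.36],down(-48));go([.34,-.25,.38],down(-20))"
```

```text
at [ 0.4605 -0.0123  0.2033] w 0.0849 F [ 0.09 -0.3  -0.71] q [-0.027  0.171 -0.157  1.233  0.     2.393] t 10.5
travel [-0.0795 -0.0596 -0.1576] dr [ 0.0063 -0.0067 -0.0112]
at [ 0.4605 -0.0123  0.2033] w 0.0849 F [ 0.09 -0.3  -0.71] q [-0.027  0.171 -0.157  1.233  0.     2.393] t 10.5
travel [-0.2464  0.0999 -0.1778] dr [ 0.0078 -0.0051 -0.4999]
```

View pics/top7.png

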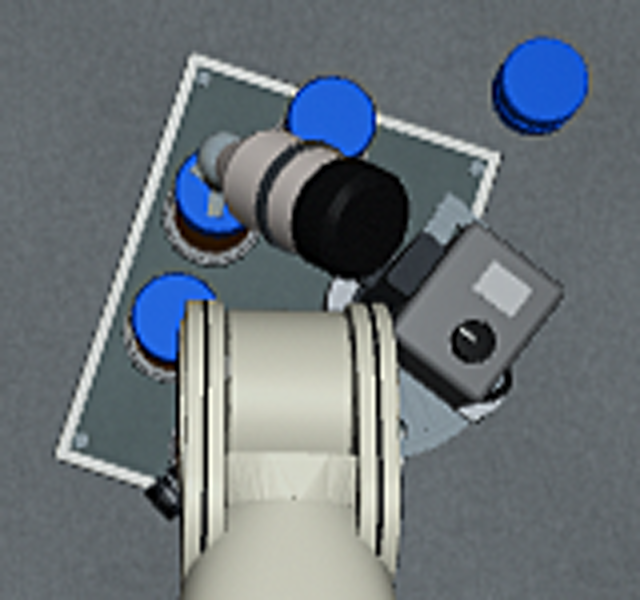

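```bash
python3 -m crank '{"dr": [[0,0,0],[0,0,0],[0,0,0],[0,0,0],[0,0,-0.1],[0,0,-0.2],[0,0,-0.3],[0,0,-0.4],[0,0,-0.5],[0,0,-0.5]], "travel": [[-0.02,-0.015,-0.05],[-0.04,-0.03,-0.1],[-0.06,-0.045,-0.14],[-0.08,-0.06,-0.158],[-0.113,-0.03,-0.162],[-0.146,0.001,-0.166],[-0.18,0.035,-0.17],[-0.213,0.066,-0.174],[-0.246,0.1,-0.178],[-0.246,0.1,-0.178]], "hand": [0.085,0.085,0.085,0.085,0.085,0.085,0.085,0.085,0.085,0.085]}'
python3 - <<'E'
from h import *
d=np.radians(245); out=np.array([np.cos(d),np.sin(d),0]); a=np.radians(38)
z=-(out*np.sin(a)+np.array([0,0,np.cos(a)])); R=Rtool(z,[np.cos(d-np.pi*1.5),np.sin(d-np.pi*1.5),0])
print(R)
k=np.array([*pol(.09,160),.183]); print("knob",k)
go(k+.019*z-.15*z,R)
E
```

```text
clock: 11.75
eef_pos: [0.3385, -0.2522, 0.3753]
tool_rot: [0.821, 0.572, -0.0, -0.001]
ft_force: [-0.6, 0.7, -0.5]
grip_width: 0.0849
[[ 3.33027735e-01  9.06307787e-01  2.60189783e-01]
 [ 7.14180282e-01 -4.22618262e-01  5.57978789e-01]
 [ 6.15661475e-01  8.62983936e-17 -7.88010754e-01]]
knob [ 0.50078948 -0.19478782  0.183     ]
at [ 0.3385 -0.2522  0.3753] w 0.0849 F [-0.59  0.69 -0.52] q [-0.64   0.07   0.171  1.674 -0.     1.285] t 11.75
travel [0.0297 0.1258 0.0889] dr [-0.0292  0.6627  0.0786]
```

```bash
python3 -m crank '{"dr": [[-0.005,0.11,0.013],[-0.01,0.22,0.026],[-0.015,0.33,0.039],[-0.02,0.44,0.052],[-0.024,0.55,0.065],[-0.029,0.663,0.079],[-0.029,0.663,0.079],[-0.029,0.663,0.079]], "travel": [[0.005,0.021,0.015],[0.01,0.042,0.03],[0.015,0.063,0.045],[0.02,0.084,0.06],[0.025,0.105,0.075],[0.03,0.126,0.089],[0.03,0.126,0.089],[0.03,0.126,0.089]], "hand": [0.085,0.085,0.085,0.085,0.085,0.085,0.085,0.085]}'
python3 - <<'E'
from h import *
o=bot.get_obs(); print(o["joint_pos"].round(4).tolist(),o["eef_pos"].round(4).tolist(),o["tool_rot"].round(4).tolist())
for n,x in(("top",(240,115,440,265,4)),("scene",(160,60,310,240,3.3))):
    cv2.imwrite(f"pics/{n}8.png",crop(eyes.camera(n),*x))
E
```

```text
clock: 12.75
eef_pos: [0.4676, -0.2638, 0.2881]
tool_rot: [0.796, 0.51, 0.274, -0.175]
ft_force: [-0.4, -0.5, 0.7]
grip_width: 0.0853
[-0.8388, 0.4736, 0.311, 1.7076, 0.6005, 1.069] [0.4676, -0.2638, 0.2881] [0.796, 0.5104, 0.2742, -0.1752]
```

View pics/top8.png

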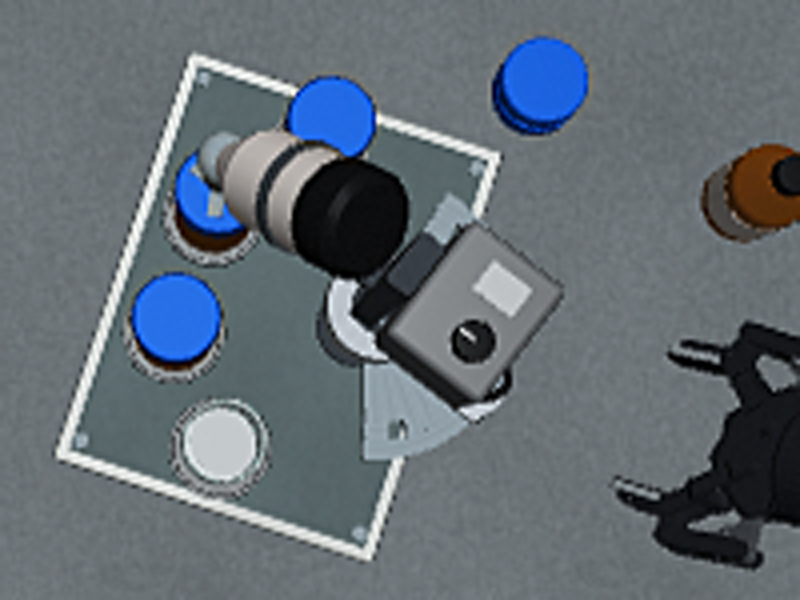

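View pics/scene8.png

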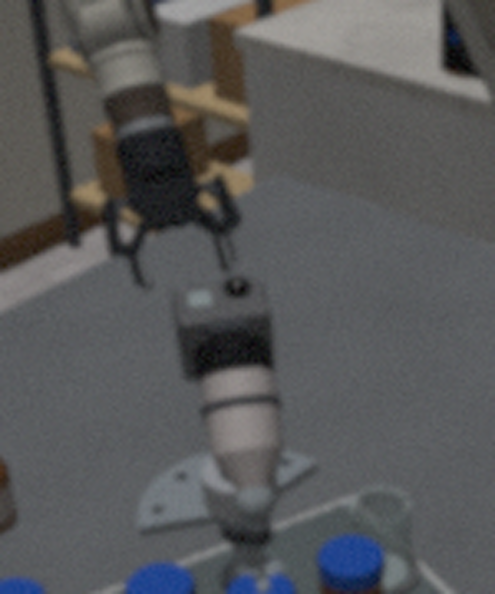

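```bash
cat > kin.py <<'E'
from h import *
D=[([-1.289,.241,.005,1.335,0,1.571],[.139,-.4801,.231],None),
([.177,-.034,-.305,1.298,0,1.531],[.3574,.0637,.2317],None),
([.661,.453,.306,1.425,0,1.571],[.4769,.3705,.2299],None),
([.659,.576,.002,.995,0,1.573],[.476,.3689,.0435],None),
([.66,.487,.14,1.217,0,1.573],[.4775,.371,.1463],None),
([-.024,.191,-.197,1.186,.001,2.394],[.4579,-.0111,.1796],None),
([-.026,.282,-.344,.943,0,2.393],[.4599,-.0121,.0867],None),
([-.0266,.1741,-.1625,1.2343,0,2.3932],[.4573,-.0122,.1999],None),
([-.027,.171,-.157,1.233,0,2.393],[.4605,-.0123,.2033],None),
([-.64,.07,.171,1.674,0,1.285],[.3385,-.2522,.3753],None),
([-.8388,.4736,.311,1.7076,.6005,1.069],[.4676,-.2638,.2881],[.796,.5104,.2742,-.1752])]
def fk(p,q,s5=1):
    r0,z0,a2,f2,a3,f3,e,ep,d=p
    th=q[1]-q[2]+q[3]   # tool pitch: 0 level, pi/2 down
    t=np.array([np.cos(th),0,-np.sin(th)]); n=np.array([np.sin(th),0,np.cos(th)])  # n: perp in plane
    A=q[1]+f2; B=q[1]-q[2]+f3
    w=np.array([r0+a2*np.sin(A)+a3*np.cos(B),0,z0+a2*np.cos(A)-a3*np.sin(B)])+e*t+ep*n
    tz=np.cos(q[4])*t+s5*np.sin(q[4])*np.array([0,1,0])
    b=np.array([0,1,0])*np.cos(q[4])-s5*np.sin(q[4])*t
    Rz=Rn.from_euler("z",q[0]).as_matrix()
    # at q6=pi/2 tool y = in-plane radial n (tool down => n = +r)
    y0=n; x0=np.cross(y0,tz)
    g=q[5]-np.pi/2
    R=np.c_[x0,y0,tz]@Rn.from_euler("z",g).as_matrix()
    return Rz@(w+d*tz),Rz@R
E
python3 - <<'E'
from kin import *
for s5 in(1,-1):
    def f(p):
        r=[(fk(p,q,s5)[0]-np.array(x))*1000 for q,x,_ in D]
        pri=np.array([p[0]*20,(p[1]-.3)*5,p[3]*3,p[5]*3,p[7]*20,(p[6]-.09)*20,(p[8]-.25)*10])
        return np.r_[np.concatenate(r),pri]
    s=least_squares(f,[0,.3,.4,0,.4,0,.09,0,.25]); print(s5,s.cost,s.x.round(4).tolist(),np.abs(s.fun[:33]).max())
    q,x,t=D[-1]; print(fk(s.x,q,s5)[1].round(3).tolist(),Rn.from_quat(t).as_matrix().round(3).tolist())
E
```

```text
1 0.7686564326561475 [-0.0, 0.2404, 0.4936, -0.0001, 0.3915, -0.0207, 0.1015, -0.0001, 0.3035] 0.4207809368250246
[[0.329, 0.909, 0.258], [0.717, -0.418, 0.559], [0.615, 0.001, -0.788]] [[0.329, 0.909, 0.258], [0.716, -0.418, 0.559], [0.615, 0.001, -0.788]]
-1 135.97186258186738 [0.3469, 0.1838, 0.4926, -0.0022, 0.3906, -0.0231, 0.6503, -0.3452, -0.3021] 2.755745849682828
[[0.133, 0.802, -0.583], [0.934, -0.298, -0.197], [-0.331, -0.518, -0.788]] [[0.329, 0.909, 0.258], [0.716, -0.418, 0.559], [0.615, 0.001, -0.788]]
```

```bash
cat >> kin.py <<'E'
PAR=[-0.0, 0.2404, 0.4936, -0.0001, 0.3915, -0.0207, 0.1015, -0.0001, 0.3035]
LO=np.array([-2.72,-1.05,-1.09,-1.99,-1.42,-3.14]);HI=np.array([2.72,1.87,1.28,2.15,1.44,3.14])
def ik(pos,R,q0):
    def f(q):
        p,Q=fk(PAR,q); return np.r_[(p-pos)*10,Rn.from_matrix(Q.T@R).as_rotvec()]
    s=least_squares(f,np.clip(q0,LO+.001,HI-.001),bounds=(LO,HI)); return s.x,np.abs(s.fun).max()
def kpose(head,lean_deg,dirdeg,lift=0.,back=0.,zk=.183):
    k=np.array([*pol(.09,160+np.degrees(head)),zk+lift]); d=np.radians(dirdeg); out=np.array([np.cos(d),np.sin(d),0]); a=np.radians(lean_deg)
    z=-(out*np.sin(a)+np.array([0,0,np.cos(a)])); R=Rtool(z,[np.cos(d-np.pi*1.5),np.sin(d-np.pi*1.5),0])
    return k+(.019-back)*z,R
E
python3 - <<'E'
from kin import *
q0=np.array(D[-1][0])
for lean in(35,40):
  for off0,off1 in((0,0),(14,-20),(14,-30),(20,-40),(40,-40)):
    q=q0.copy();print(lean,off0,off1)
    for h in np.linspace(0,1.396,5):
        out=231.35+np.degrees(h); dd=out+off0+(off1-off0)*h/1.396
        p,R=kpose(h,lean,dd,.014); q,e=ik(p,R,q); print("  ",round(h,2),q.round(2),"margin",np.minimum(q-LO,HI-q).min().round(2),"err",e.round(4))
E
```

```text
35 0 0
   0.0 [-0.68  0.34 -0.15  1.09  0.61  1.56] margin 0.83 err 0.0
   0.35 [-0.65  0.54  0.17  1.42  0.57  1.18] margin 0.73 err 0.0
   0.7 [-0.59  0.74  0.51  1.73  0.49  0.86] margin 0.42 err 0.0
   1.05 [-0.51  0.94  0.89  2.02  0.37  0.6 ] margin 0.13 err 0.0
   1.4 [-0.41  1.05  1.14  2.15  0.25  0.38] margin 0.0 err 0.0628
35 14 -20
   0.0 [-0.67  0.44  0.01  1.3   0.59  1.28] margin 0.85 err 0.0
   0.35 [-0.64  0.58  0.23  1.5   0.55  1.08] margin 0.65 err 0.0
   0.7 [-0.6   0.72  0.47  1.69  0.5   0.91] margin 0.46 err 0.0
   1.05 [-0.54  0.86  0.73  1.87  0.45  0.76] margin 0.28 err 0.0
   1.4 [-0.47  1.    1.    2.06  0.39  0.63] margin 0.09 err 0.0
35 14 -30
   0.0 [-0.67  0.44  0.01  1.3   0.59  1.28] margin 0.85 err 0.0
   0.35 [-0.65  0.56  0.21  1.46  0.56  1.12] margin 0.69 err 0.0
   0.7 [-0.61  0.68  0.41  1.62  0.53  0.99] margin 0.53 err 0.0
   1.05 [-0.56  0.8   0.62  1.77  0.49  0.88] margin 0.38 err 0.0
   1.4 [-0.5   0.91  0.83  1.92  0.46  0.78] margin 0.23 err 0.0
35 20 -40
   0.0 [-0.66  0.48  0.07  1.39  0.57  1.17] margin 0.76 err 0.0
   0.35 [-0.64 
[... 1563 characters left out ...]
.51  0.72] margin 0.13 err 0.0
40 20 -40
   0.0 [-0.69  0.52  0.09  1.43  0.64  1.1 ] margin 0.72 err 0.0
   0.35 [-0.67  0.62  0.25  1.55  0.62  1.02] margin 0.6 err 0.0
   0.7 [-0.64  0.71  0.42  1.65  0.6   0.96] margin 0.5 err 0.0
   1.05 [-0.59  0.8   0.58  1.76  0.59  0.92] margin 0.39 err 0.0
   1.4 [-0.54  0.87  0.73  1.85  0.57  0.88] margin 0.3 err 0.0
40 40 -40
   0.0 [-0.64  0.67  0.33  1.71  0.53  0.77] margin 0.44 err 0.0
   0.35 [-0.64  0.73  0.45  1.76  0.53  0.78] margin 0.39 err 0.0
   0.7 [-0.61  0.79  0.56  1.81  0.54  0.8 ] margin 0.34 err 0.0
   1.05 [-0.58  0.84  0.66  1.84  0.56  0.84] margin 0.31 err 0.0
   1.4 [-0.54  0.87  0.73  1.85  0.57  0.88] margin 0.3 err 0.0
```

```bash
python3 - <<'E'
from kin import *
def clear(lean,off,zk,lift):
    a=np.radians(lean);o=np.radians(off);best=9
    # points of body surface with z>=.275, |tau|<46 -> min rho-78
    for t in np.linspace(.054,.25,99):
        for x in(-.038,.038):
            for y in np.linspace(-.0425,.0425,35):
                hz=t*np.sin(a)+x*np.cos(a); z=zk+lift+t*np.cos(a)-x*np.sin(a)
                rho=.09+hz*np.cos(o)-y*np.sin(o); tau=hz*np.sin(o)+y*np.cos(o)
                if z>.272 and abs(tau)<.05: best=min(best,rho-.078)
    return best
for lean in(36,38,40,42):
    for off in(-20,-24,-28):
        p,R=kpose(1.396,lean,231.35+80+off,.013,0,.187); q,e=ik(p,R,[-.5,1,.9,2,.45,.7])
        p2,R=kpose(1.396,lean,231.35+80+off,.013,.1,.187); q2,e2=ik(p2,R,[-.5,1,.9,2,.45,.7])
        print(lean,off,"clear",round(clear(lean,off,.187,.013),4),"m",np.minimum(q-LO,HI-q).min().round(2),e.round(4),"back",np.minimum(q2-LO,HI-q2).min().round(2),e2.round(4))
print([round(clear(37,o,.187,.013),4) for o in (0,5,10,14)])
E
```

```text
36 -20 clear 0.0028 m 0.06 0.0 back 0.0 0.13
36 -24 clear -0.0001 m 0.12 0.0 back 0.0 0.112
36 -28 clear -0.0029 m 0.18 0.0 back 0.0 0.0902
38 -20 clear 0.0052 m 0.0 0.0 back 0.0 0.1475
38 -24 clear 0.0022 m 0.07 0.0 back 0.0 0.1292
38 -28 clear -0.0007 m 0.13 0.0 back 0.0 0.1069
40 -20 clear 0.0088 m 0.0 0.0157 back 0.0 0.1651
40 -24 clear 0.0057 m 0.02 0.0 back 0.0 0.1464
40 -28 clear 0.0027 m 0.09 0.0 back 0.0 0.1236
42 -20 clear 0.0112 m 0.0 0.0318 back 0.0 0.1826
42 -24 clear 0.008 m 0.0 0.0103 back 0.0 0.1635
42 -28 clear 0.0049 m 0.04 0.0 back 0.0 0.1402
[np.float64(0.019), np.float64(0.0152), np.float64(0.0115), np.float64(0.0085)]
```

```bash
python3 - <<'E'
from kin import *
def clear(lean,off,zk,lift):
    a=np.radians(lean);o=np.radians(off)
    t,x,y=np.meshgrid(np.linspace(.054,.25,99),np.linspace(-.038,.038,9),np.linspace(-.0425,.0425,35))
    hz=t*np.sin(a)+x*np.cos(a); z=zk+lift+t*np.cos(a)-x*np.sin(a)
    rho=.09+hz*np.cos(o)-y*np.sin(o); tau=hz*np.sin(o)+y*np.cos(o)
    m=(z>.272)&(abs(tau)<.05); return (rho-.078)[m].min() if m.any() else 9
for lean in(40,45,50,55):
    for off in(-24,-32,-40,-50,-60):
        r=[]
        for b in(0,.04,.1):
            p,R=kpose(1.396,lean,231.35+80+off,.013,b,.187); q,e=ik(p,R,[-.5,1,.9,2,.45,.7]); r+=[np.minimum(q-LO,HI-q).min().round(2),e.round(3)]
        print(lean,off,"clear",round(clear(lean,off,.187,.013),4),r)
print([(l,o,round(clear(l,o,.187,.013),4)) for l in(35,40,45) for o in (0,10,14,20,30)])
E
```

```text
40 -24 clear 0.0057 [np.float64(0.02), np.float64(0.0), np.float64(0.0), np.float64(0.053), np.float64(0.0), np.float64(0.146)]
40 -32 clear -0.0003 [np.float64(0.16), np.float64(0.0), np.float64(0.0), np.float64(0.002), np.float64(0.0), np.float64(0.097)]
40 -40 clear -0.0061 [np.float64(0.3), np.float64(0.0), np.float64(0.16), np.float64(0.0), np.float64(0.0), np.float64(0.033)]
40 -50 clear -0.0128 [np.float64(0.48), np.float64(0.0), np.float64(0.36), np.float64(0.0), np.float64(0.16), np.float64(0.0)]
40 -60 clear -0.0188 [np.float64(0.67), np.float64(0.0), np.float64(0.56), np.float64(0.0), np.float64(0.38), np.float64(0.0)]
45 -24 clear 0.0115 [np.float64(0.0), np.float64(0.034), np.float64(0.0), np.float64(0.094), np.float64(0.0), np.float64(0.189)]
45 -32 clear 0.0051 [np.float64(0.05), np.float64(0.0), np.float64(0.0), np.float64(0.042), np.float64(0.0), np.float64(0.137)]
45 -40 clear -0.0012 [np.float64(0.21), np.float64(0.0), np.float64(0.07), np.float64(0.0), np.float64(0.0), np.float64(0.07)]
45 -50 clear -0.0087 [np.float64(0.41), np.float64(0.0), np.float64(0.29), np.
[... 1196 characters left out ...]
)]
55 -50 clear 0.011 [np.float64(0.25), np.float64(0.0), np.float64(0.12), np.float64(0.0), np.float64(0.0), np.float64(0.038)]
55 -60 clear 0.0003 [np.float64(0.51), np.float64(0.0), np.float64(0.38), np.float64(0.0), np.float64(0.19), np.float64(0.0)]
[(35, 0, np.float64(0.0164)), (35, 10, np.float64(0.009)), (35, 14, np.float64(0.006)), (35, 20, np.float64(0.0016)), (35, 30, np.float64(-0.0054)), (40, 0, np.float64(0.024)), (40, 10, np.float64(0.0165)), (40, 14, np.float64(0.0134)), (40, 20, np.float64(0.0088)), (40, 30, np.float64(0.0012)), (45, 0, np.float64(0.0304)), (45, 10, np.float64(0.0227)), (45, 14, np.float64(0.0196)), (45, 20, np.float64(0.0147)), (45, 30, np.float64(0.0067))]
```

```bash
python3 - <<'E'
from kin import *
for lean,o0,o1 in((52,10,-45),(55,10,-48),(52,25,-45)):
    q=np.array(D[-1][0]);print(lean,o0,o1)
    for h,b,l in((0,.15,0),(0,.07,0),(0,0,0),(0,0,.013),(.35,0,.013),(.7,0,.013),(1.05,0,.013),(1.396,0,.013),(1.396,0,0),(1.396,.03,0),(1.396,.05,0)):
        dd=231.35+np.degrees(h)+o0+(o1-o0)*h/1.396
        p,R=kpose(h,lean,dd,l,b,.187); q,e=ik(p,R,q); print("  ",h,b,"dir",round(dd,1),p.round(3),q.round(2),"margin",np.minimum(q-LO,HI-q).min().round(2),"err",e.round(4))
E
```

```text
52 10 -45
   0 0.15 dir 241.4 [ 0.451 -0.285  0.268] [-0.97  0.59  0.29  1.8   0.78  0.88] margin 0.35 err 0.0
   0 0.07 dir 241.4 [ 0.482 -0.23   0.218] [-0.88  0.55  0.11  1.56  0.82  1.  ] margin 0.59 err 0.0
   0 0 dir 241.4 [ 0.508 -0.182  0.175] [-0.78  0.54 -0.03  1.34  0.86  1.13] margin 0.58 err 0.0
   0 0 dir 241.4 [ 0.508 -0.182  0.188] [-0.78  0.53 -0.01  1.37  0.86  1.13] margin 0.58 err 0.0
   0.35 0 dir 247.6 [ 0.534 -0.196  0.188] [-0.76  0.65  0.18  1.54  0.83  1.02] margin 0.61 err 0.0
   0.7 0 dir 253.9 [ 0.563 -0.2    0.188] [-0.71  0.75  0.38  1.69  0.8   0.93] margin 0.46 err 0.0
   1.05 0 dir 260.1 [ 0.593 -0.193  0.188] [-0.66  0.86  0.57  1.83  0.77  0.86] margin 0.32 err 0.0
   1.396 0 dir 266.3 [ 0.617 -0.177  0.188] [-0.6   0.95  0.76  1.96  0.74  0.8 ] margin 0.19 err 0.0
   1.396 0 dir 266.3 [ 0.617 -0.177  0.175] [-0.6   0.96  0.74  1.93  0.74  0.8 ] margin 0.22 err 0.0
   1.396 0.03 dir 266.3 [ 0.616 -0.201  0.194] [-0.63  0.99  0.85  2.03  0.73  0.77] margin 0.12 err 0.0
   1.396 0.05 dir 266.3 [ 0.615 -0.216  0.206] [-0.65  1.02  0.94  2.11  0.72  0.
[... 1570 characters left out ...]
58.9 [ 0.531 -0.195  0.188] [-0.73  0.75  0.37  1.76  0.75  0.81] margin 0.39 err 0.0
   0.7 0 dir 261.4 [ 0.562 -0.2    0.188] [-0.69  0.83  0.52  1.84  0.74  0.8 ] margin 0.31 err 0.0
   1.05 0 dir 263.9 [ 0.592 -0.193  0.188] [-0.65  0.9   0.65  1.91  0.74  0.79] margin 0.24 err 0.0
   1.396 0 dir 266.3 [ 0.617 -0.177  0.188] [-0.6   0.95  0.76  1.96  0.74  0.8 ] margin 0.19 err 0.0
   1.396 0 dir 266.3 [ 0.617 -0.177  0.175] [-0.6   0.96  0.74  1.93  0.74  0.8 ] margin 0.22 err 0.0
   1.396 0.03 dir 266.3 [ 0.616 -0.201  0.194] [-0.63  0.99  0.85  2.03  0.73  0.77] margin 0.12 err 0.0
   1.396 0.05 dir 266.3 [ 0.615 -0.216  0.206] [-0.65  1.02  0.94  2.11  0.72  0.75] margin 0.04 err 0.0
```

```bash
python3 - <<'E'
from kin import *
p,R=kpose(0,55,241.4,0,.12,.187);print(p);go(p,R)
E
```

```text
[ 0.46118521 -0.26742717  0.24493122]
at [ 0.4677 -0.264   0.2894] w 0.0851 F [ 0.08 -0.81  1.66] q [-0.839  0.472  0.312  1.708  0.601  1.069] t 12.85
travel [-0.032  -0.0047  0.0315] dr [-0.047   0.2979  0.0504]
```

```bash
python3 -m crank '{"dr": [[-0.02,0.1,0.017],[-0.03,0.2,0.034],[-0.047,0.298,0.05],[-0.047,0.298,0.05],[-0.047,0.298,0.05]], "travel": [[-0.01,-0.002,0.01],[-0.021,-0.003,0.021],[-0.032,-0.005,0.0315],[-0.032,-0.005,0.0315],[-0.032,-0.005,0.0315]], "hand": [0.085,0.085,0.085,0.085,0.085]}'
python3 - <<'E'
from kin import *
p,R=kpose(0,55,241.4,0,0.04,.187);print(p);go(p,R)
for n,x in(("top",(280,130,420,235,5.5)),("scene",(160,80,310,240,3.3))):
    cv2.imwrite(f"pics/{n}9.png",crop(eyes.camera(n),*x))
E
```

```text
clock: 13.48
eef_pos: [0.4613, -0.2679, 0.245]
tool_rot: [0.763, 0.453, 0.397, -0.235]
ft_force: [-0.8, -0.0, -0.5]
grip_width: 0.0851
[ 0.49255493 -0.20989105  0.19904511]
at [ 0.4613 -0.2679  0.245 ] w 0.0851 F [-0.8  -0.01 -0.51] q [-0.957  0.61   0.225  1.747  0.825  0.861] t 13.475
travel [ 0.0002 -0.0003  0.0804] dr [0.0005 0.0009 0.0006]
```

View pics/top9.png

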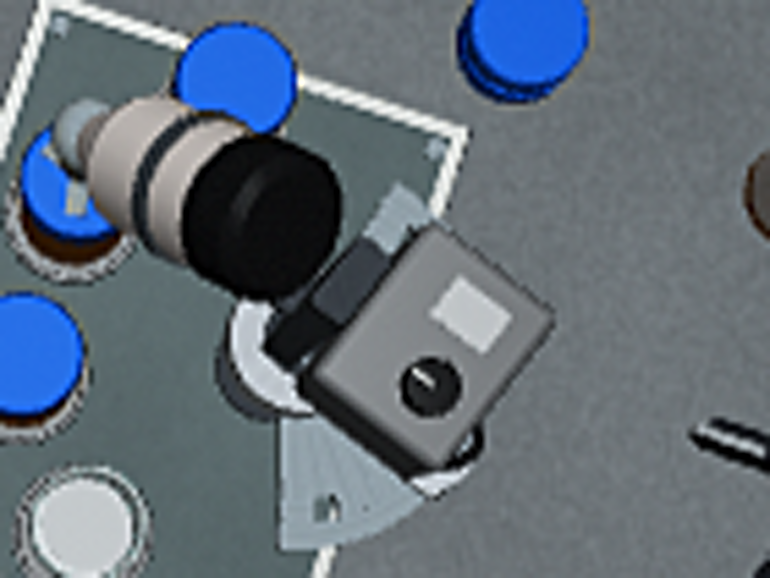

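View pics/scene9.png

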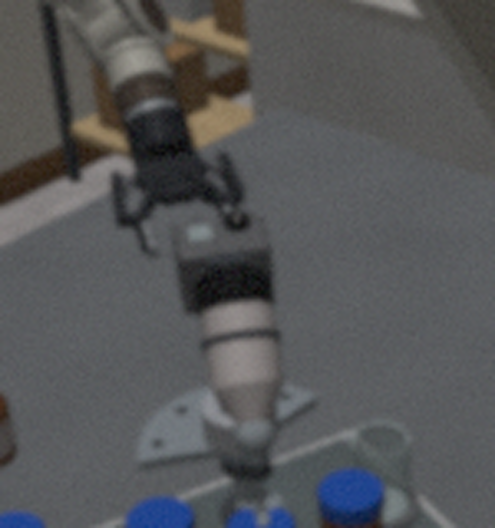

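```bash
python3 -m crank '{"dr": [[0,0,0],[0,0,0],[0,0,0],[0,0,0],[0,0,0],[0,0,0]], "travel": [[0,0,0.025],[0,0,0.05],[0,0,0.07],[0,0,0.085],[0,0,0.095],[0,0,0.095]], "hand": [0.085,0.085,0.085,0.085,0.085,0.085]}'
python3 - <<'E'
from kin import *
p,R=kpose(0,55,241.4,0,0.0,.187);print(p);go(p,R)
for n,x in(("top",(280,130,420,235,5.5)),("scene",(160,80,310,240,3.3))):
    cv2.imwrite(f"pics/{n}10.png",crop(eyes.camera(n),*x))
E
```

```text
clock: 14.32
eef_pos: [0.4983, -0.1988, 0.1895]
tool_rot: [0.762, 0.453, 0.397, -0.237]
ft_force: [0.2, -0.3, -0.0]
grip_width: 0.0851
[ 0.50823978 -0.18112299  0.17610205]
at [ 0.4983 -0.1988  0.1895] w 0.0851 F [ 0.2  -0.3  -0.05] q [-0.833  0.579  0.027  1.459  0.885  1.026] t 14.325
travel [0.0006 0.0003 0.0243] dr [-0.0014 -0.0009 -0.0003]
```

View pics/top10.png

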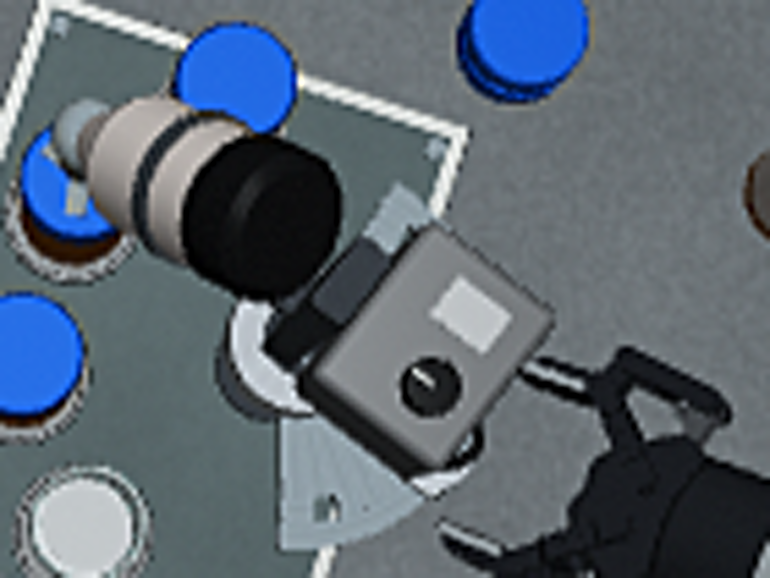

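```bash
python3 -m crank '{"dr": [[0,0,0],[0,0,0],[0,0,0],[0,0,0]], "travel": [[0,0,0.01],[0,0,0.02],[0,0,0.024],[0,0,0.024]], "hand": [0.085,0.085,0.085,0.085]}'
python3 - <<'E'
from kin import *
p,R=kpose(0,55,241.4,0,0.0,.187);go(p,R)
for n,x in(("top",(280,130,420,235,5.5)),):
    cv2.imwrite(f"pics/{n}11.png",crop(eyes.camera(n),*x))
E
```

```text
clock: 14.92
eef_pos: [0.5073, -0.1817, 0.1748]
tool_rot: [0.763, 0.452, 0.397, -0.237]
ft_force: [0.1, -0.2, 0.6]
grip_width: 0.0851
at [ 0.5073 -0.1817  0.1748] w 0.0851 F [ 0.07 -0.21  0.58] q [-0.8    0.577 -0.017  1.381  0.899  1.074] t 14.925
travel [0.0016 0.0006 0.    ] dr [-0.0016 -0.0018 -0.0025]
```

View pics/top11.png

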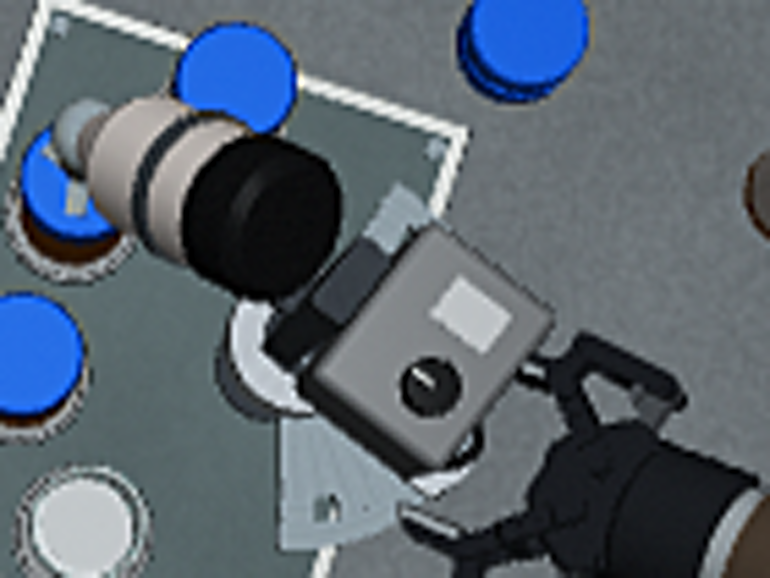

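```bash
python3 -m crank '{"dr": [[0,0,0],[0,0,0],[0,0,0],[0,0,0],[0,0,0],[0,0,0],[0,0,0]], "travel": [[0,0,0],[0,0,0],[0,0,0],[0,0,0],[0,0,0],[0,0,0],[0,0,0]], "hand": [0.06,0.045,0.036,0.025,0.025,0.025,0.025]}'
```

```text
clock: 15.85
eef_pos: [0.5071, -0.1822, 0.1753]
tool_rot: [0.763, 0.452, 0.397, -0.237]
ft_force: [-4.5, -1.1, 4.4]
grip_width: 0.0282
```

```bash
python3 - <<'E'
from kin import *
o=bot.get_obs();p=o["eef_pos"];R=Rn.from_quat(o["tool_rot"]).as_matrix();go(p+[0,0,.013],R);print(o["ft_torque"])
E
```

```text
at [ 0.5071 -0.1822  0.1753] w 0.0282 F [-4.52 -1.13  4.39] q [-0.801  0.576 -0.017  1.382  0.899  1.074] t 15.85
travel [ 0.0107 -0.     -0.0074] dr [0. 0. 0.]
[-0.07191712  0.70734999  0.63864803]
```

```bash
python3 -m crank '{"dr": [[0,0,0],[0,0,0],[0,0,0],[0,0,0],[0,0,0],[0,0,0]], "travel": [[0.0027,0,-0.0018],[0.0054,0,-0.0037],[0.008,0,-0.0055],[0.0107,0,-0.0074],[0.0107,0,-0.0074],[0.0107,0,-0.0074]], "hand": [0.025,0.025,0.025,0.025,0.025,0.025]}'
python3 - <<'E'
from kin import *
p,R=kpose(0,55,241.4,0.013,0.0,.187);go(p,R);print(p)
cv2.imwrite("pics/scene12.png",crop(eyes.camera("scene"),160,100,310,240,4))
E
```

```text
clock: 16.6
eef_pos: [0.5071, -0.1822, 0.1877]
tool_rot: [0.763, 0.452, 0.397, -0.237]
ft_force: [-2.5, -1.5, -7.8]
grip_width: 0.0283
at [ 0.5071 -0.1822  0.1877] w 0.0283 F [-2.54 -1.49 -7.83] q [-0.801  0.563 -0.003  1.409  0.898  1.074] t 16.6
travel [0.002  0.0005 0.0004] dr [-0.0012 -0.001  -0.0027]
[ 0.50823978 -0.18112299  0.18910205]
```

```bash
cat >> kin.py <<'E'
def swing(h0,h1,off,n=10,lift=.014,hmax=1.396):
    o=bot.get_obs();C=Rn.from_quat(o["tool_rot"]).as_matrix();P=o["eef_pos"]
    tr=[];dr=[]
    for h in np.linspace(h0,h1,n+1)[1:]:
        p,R=kpose(h,55,231.35+np.degrees(h)+10-58*h/1.396,lift,0,.187)
        tr.append((C.T@(p+off-P)).round(4).tolist());dr.append(Rn.from_matrix(C.T@R).as_rotvec().round(4).tolist())
    print("travel",tr);print("dr",dr);print("F",o["ft_force"].round(1),P.round(4),o["clock"])
E
python3 - <<'E'
from kin import *
swing(0,.5,np.array([.5071-.5082,-.1822+.1811,-.0005]))
E
```

```text
travel [[0.0011, 0.0043, -0.0017], [0.0009, 0.0086, -0.0021], [0.0008, 0.0129, -0.0023], [0.0008, 0.0171, -0.0023], [0.0009, 0.0214, -0.0021], [0.0012, 0.0257, -0.0018], [0.0016, 0.0299, -0.0012], [0.0021, 0.0341, -0.0005], [0.0027, 0.0383, 0.0004], [0.0035, 0.0424, 0.0014]]
dr [[0.0093, -0.0011, -0.0102], [0.0205, -0.0011, -0.0181], [0.0318, -0.0012, -0.026], [0.0431, -0.0012, -0.0338], [0.0543, -0.0012, -0.0417], [0.0656, -0.0012, -0.0496], [0.0769, -0.0012, -0.0575], [0.0881, -0.0013, -0.0654], [0.0994, -0.0013, -0.0732], [0.1106, -0.0013, -0.0811]]
F [-3.4 -1.9 -8.2] [ 0.5071 -0.1821  0.1877] 16.65
```

View pics/scene12.png

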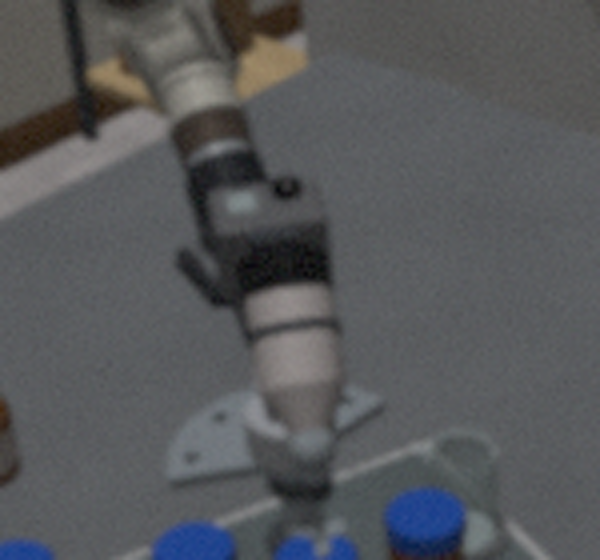

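```bash
python3 -m crank '{"dr": [[0.009,-0.001,-0.01],[0.02,-0.001,-0.018],[0.032,-0.001,-0.026],[0.043,-0.001,-0.034],[0.054,-0.001,-0.042]], "travel": [[0.0011,0.0043,-0.0017],[0.0009,0.0086,-0.0021],[0.0008,0.0129,-0.0023],[0.0008,0.0171,-0.0023],[0.0009,0.0214,-0.0021]], "hand": [0.025,0.025,0.025,0.025,0.025]}'
python3 - <<'E'
from kin import *
swing(.25,.75,np.array([.5071-.5082,-.1822+.1811,-.0005]))
cv2.imwrite("pics/top13.png",crop(eyes.camera("top"),240,115,440,265,4))
E
```

```text
clock: 17.27
eef_pos: [0.526, -0.1935, 0.1899]
tool_rot: [0.746, 0.479, 0.389, -0.249]
ft_force: [-3.4, -0.6, -7.0]
grip_width: 0.0284
travel [[-0.0003, 0.0037, 0.0], [-0.0001, 0.0079, 0.0003], [0.0003, 0.0122, 0.0008], [0.0007, 0.0164, 0.0015], [0.0013, 0.0206, 0.0023], [0.002, 0.0247, 0.0033], [0.0028, 0.0287, 0.0045], [0.0038, 0.0327, 0.0059], [0.0048, 0.0365, 0.0074], [0.006, 0.0403, 0.0091]]
dr [[0.0113, -0.0009, -0.0065], [0.0225, -0.0009, -0.0144], [0.0338, -0.0009, -0.0223], [0.045, -0.0009, -0.0302], [0.0563, -0.0009, -0.0381], [0.0676, -0.0009, -0.0459], [0.0788, -0.0009, -0.0538], [0.0901, -0.0009, -0.0617], [0.1013, -0.0009, -0.0696], [0.1126, -0.0009, -0.0774]]
F [-3.4 -0.6 -7. ] [ 0.526  -0.1935  0.1899] 17.275
```

View pics/top13.png

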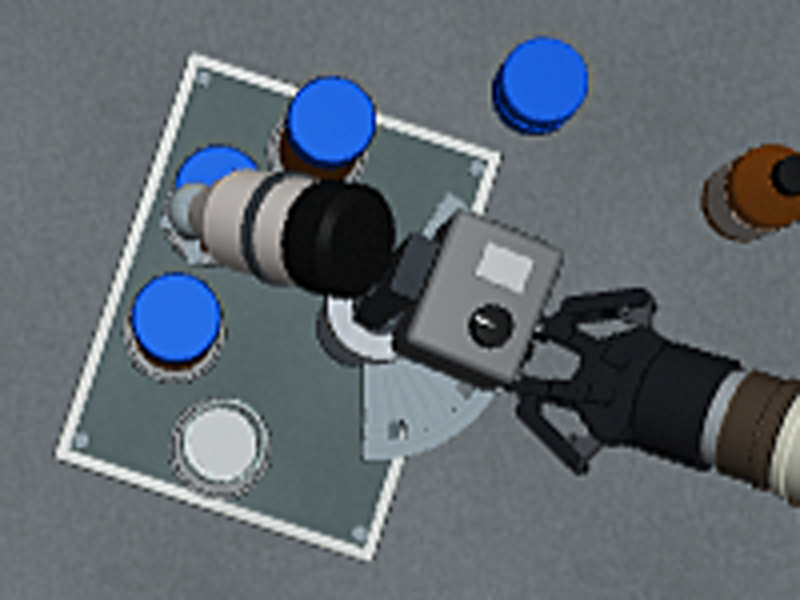

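```bash
python3 -m crank '{"dr": [[0.0113,0,-0.0065],[0.0225,0,-0.0144],[0.0338,0,-0.0223],[0.045,0,-0.03],[0.0563,0,-0.038],[0.0676,0,-0.046],[0.0788,0,-0.054],[0.09,0,-0.0617],[0.1013,0,-0.0696],[0.1126,0,-0.0774]], "travel": [[-0.0003,0.0037,0],[-0.0001,0.0079,0.0003],[0.0003,0.0122,0.0008],[0.0007,0.0164,0.0015],[0.0013,0.0206,0.0023],[0.002,0.0247,0.0033],[0.0028,0.0287,0.0045],[0.0038,0.0327,0.0059],[0.0048,0.0365,0.0074],[0.006,0.0403,0.0091]], "hand": [0.025,0.025,0.025,0.025,0.025,0.025,0.025,0.025,0.025,0.025]}'
python3 - <<'E'
from kin import *
swing(.75,1.25,np.array([.5071-.5082,-.1822+.1811,-.0005]))
cv2.imwrite("pics/top14.png",crop(eyes.camera("top"),240,115,440,265,4))
E
```

```text
clock: 18.58
eef_pos: [0.5669, -0.2001, 0.1896]
tool_rot: [0.712, 0.528, 0.371, -0.276]
ft_force: [-3.3, 4.5, -8.0]
grip_width: 0.0284
travel [[0.0008, 0.0043, 0.0012], [0.0019, 0.0082, 0.0028], [0.0032, 0.0119, 0.0046], [0.0045, 0.0155, 0.0065], [0.0059, 0.0191, 0.0085], [0.0075, 0.0224, 0.0107], [0.0091, 0.0257, 0.0131], [0.0108, 0.0288, 0.0155], [0.0127, 0.0317, 0.0182], [0.0146, 0.0345, 0.0209]]
dr [[0.0108, -0.0009, -0.0084], [0.0221, -0.0009, -0.0162], [0.0333, -0.0009, -0.0241], [0.0446, -0.0009, -0.032], [0.0559, -0.0009, -0.0399], [0.0671, -0.0009, -0.0478], [0.0784, -0.0009, -0.0556], [0.0896, -0.0009, -0.0635], [0.1009, -0.0009, -0.0714], [0.1122, -0.0009, -0.0793]]
F [-3.3  4.5 -8. ] [ 0.5669 -0.2001  0.1896] 18.575
```

View pics/top14.png

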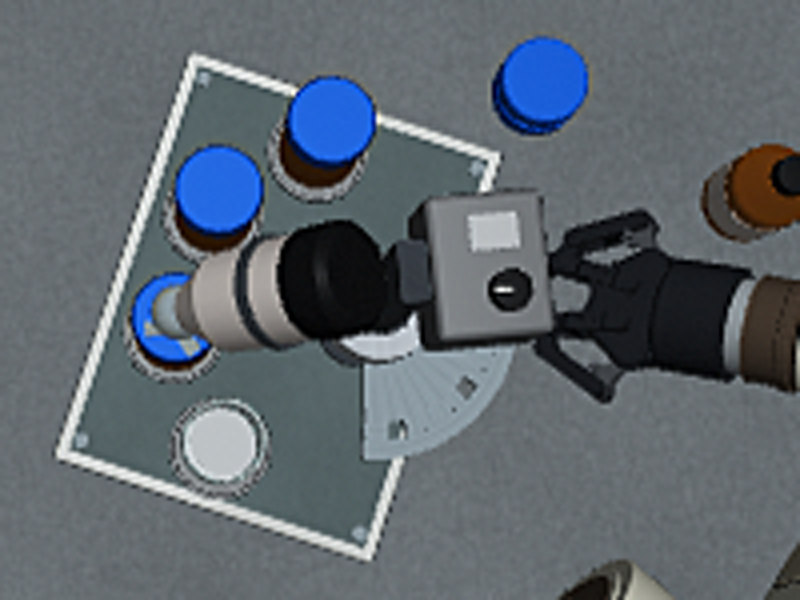

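Halfway; the paddle is now over the +20° jar (175,318), forces small. I continue.

```bash
python3 -m crank '{"dr": [[0.0108,0,-0.0084],[0.022,0,-0.0162],[0.0333,0,-0.0241],[0.0446,0,-0.032],[0.0559,0,-0.04],[0.0671,0,-0.0478],[0.0784,0,-0.0556],[0.0896,0,-0.0635],[0.1009,0,-0.0714],[0.1122,0,-0.0793]], "travel": [[0.0008,0.0043,0.0012],[0.0019,0.0082,0.0028],[0.0032,0.0119,0.0046],[0.0045,0.0155,0.0065],[0.0059,0.0191,0.0085],[0.0075,0.0224,0.0107],[0.0091,0.0257,0.0131],[0.0108,0.0288,0.0155],[0.0127,0.0317,0.0182],[0.0146,0.0345,0.0209]], "hand": [0.025,0.025,0.025,0.025,0.025,0.025,0.025,0.025,0.025,0.025]}'
python3 - <<'E'
from kin import *
swing(1.25,1.396,np.array([.5071-.5082,-.1822+.1811,-.0005]),4)
cv2.imwrite("pics/top15.png",crop(eyes.camera("top"),240,115,440,265,4))
E
```

```text
clock: 19.88
eef_pos: [0.6066, -0.1858, 0.1892]
tool_rot: [0.674, 0.576, 0.351, -0.301]
ft_force: [-6.0, 4.2, -7.8]
grip_width: 0.0284
travel [[0.0017, 0.003, 0.0018], [0.003, 0.0051, 0.0037], [0.0044, 0.0072, 0.0056], [0.0058, 0.0092, 0.0077]]
dr [[0.007, -0.0005, -0.0071], [0.0153, -0.0005, -0.0129], [0.0235, -0.0005, -0.0186], [0.0317, -0.0005, -0.0244]]
F [-6.   4.2 -7.8] [ 0.6066 -0.1858  0.1892] 19.875
```

View pics/top15.png

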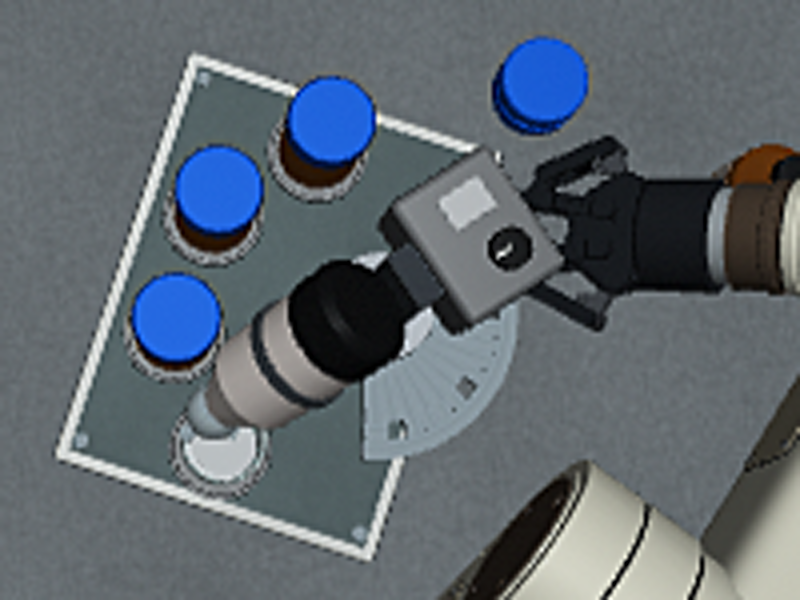

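```bash
python3 -m crank '{"dr": [[0.007,0,-0.007],[0.0153,0,-0.0129],[0.0235,0,-0.0186],[0.0317,0,-0.0244],[0.0317,0,-0.0244],[0.0317,0,-0.0244]], "travel": [[0.0017,0.003,0.0018],[0.003,0.0051,0.0037],[0.0044,0.0072,0.0056],[0.0058,0.0092,0.0077],[0.0058,0.0092,0.0077],[0.0058,0.0092,0.0077]], "hand": [0.025,0.025,0.025,0.025,0.025,0.025]}'
python3 - <<'E'
from kin import *
p,R=kpose(1.396,55,263.35,0.013,0,.187)
print(p+np.array([-.0011,-.0011,0]))
o=bot.get_obs(); go(o["eef_pos"]-[0,0,.013],Rn.from_quat(o["tool_rot"]).as_matrix())
c=eyes.camera("top"); im=crop(c,240,115,440,265,4)
draw(im,c,circ(*pol(.15,60),.115,.0305),(0,0,255),240,115,4)
cv2.imwrite("pics/top16.png",im)
cv2.imwrite("pics/scene16.png",crop(eyes.camera("scene"),190,140,310,250,6))
E
```

```text
clock: 20.68
eef_pos: [0.6172, -0.1774, 0.1896]
tool_rot: [0.663, 0.589, 0.345, -0.307]
ft_force: [-5.5, 5.8, -7.9]
grip_width: 0.0281
[ 0.61714369 -0.17771839  0.18910205]
at [ 0.6172 -0.1774  0.1896] w 0.0281 F [-5.51  5.76 -7.94] q [-0.625  0.948  0.717  1.949  0.798  0.799] t 20.675
travel [-0.0107  0.      0.0074] dr [0. 0. 0.]
```

View pics/top16.png

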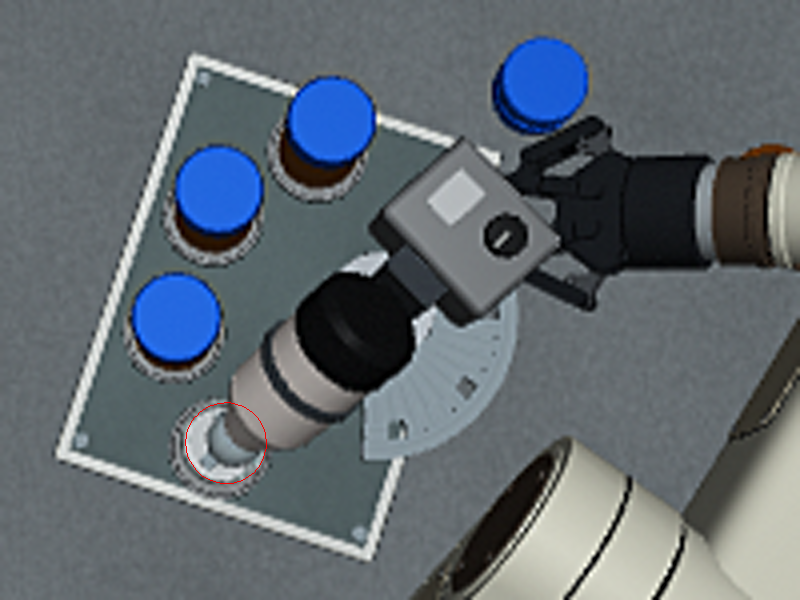

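View pics/scene16.png

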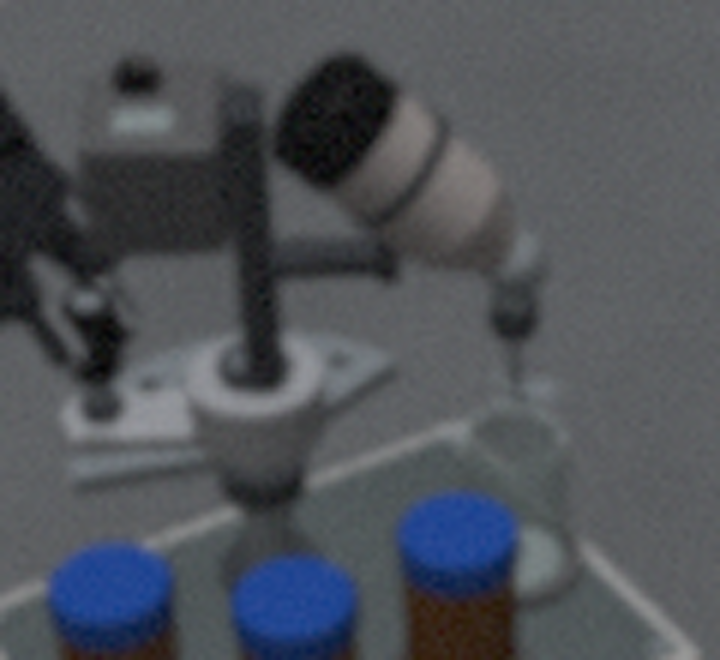

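```bash
python3 -m crank '{"dr": [[0,0,0],[0,0,0],[0,0,0],[0,0,0],[0,0,0]], "travel": [[-0.0016,0,0.0011],[-0.0033,0,0.0023],[-0.0049,0,0.0034],[-0.0058,0,0.004],[-0.0058,0,0.004]], "hand": [0.025,0.025,0.025,0.025,0.025]}'
```

```text
clock: 21.4
eef_pos: [0.6172, -0.1774, 0.1828]
tool_rot: [0.663, 0.589, 0.345, -0.307]
ft_force: [-5.8, 5.3, -6.7]
grip_width: 0.0283
```

```bash
python3 -m crank '{"dr": [[0,0,0],[0,0,0],[0,0,0],[0,0,0],[0,0,0],[0,0,0]], "travel": [[-0.0016,0,0.0011],[-0.0033,0,0.0023],[-0.0049,0,0.0034],[-0.0058,0,0.004],[-0.0058,0,0.004],[-0.0058,0,0.004]], "hand": [0.025,0.025,0.025,0.025,0.025,0.025]}'
```

```text
clock: 22.15
eef_pos: [0.6172, -0.1774, 0.1762]
tool_rot: [0.663, 0.589, 0.346, -0.307]
ft_force: [-6.0, 5.3, -5.6]
grip_width: 0.0286
```

```bash
python3 -m crank '{"dr": [[0,0,0],[0,0,0],[0,0,0],[0,0,0],[0,0,0],[0,0,0],[0,0,0],[0,0,0]], "travel": [[0,0,0],[0,0,0],[0,0,0],[0,0,0],[0,0,0],[0,0,0],[0,0,0],[0,0,0]], "hand": [0.036,0.045,0.06,0.075,0.085,0.085,0.085,0.085]}'
python3 - <<'E'
from kin import *
o=bot.get_obs(); C=Rn.from_quat(o["tool_rot"]).as_matrix(); z=C[:,2]
for b in(.03,.05):
    q,e=ik(o["eef_pos"]-b*z,C,o["joint_pos"]); print(b,q.round(3),e.round(4))
c=eyes.camera("top"); cv2.imwrite("pics/top17.png",crop(c,240,115,440,265,4))
cv2.imwrite("pics/scene17.png",crop(eyes.camera("scene"),190,140,310,250,6))
E
```

```text
clock: 23.15
eef_pos: [0.6178, -0.178, 0.1759]
tool_rot: [0.662, 0.59, 0.346, -0.306]
ft_force: [-0.6, -0.5, -0.4]
grip_width: 0.0849
0.03 [-0.655  0.986  0.801  2.016  0.782  0.765] 0.0
0.05 [-0.674  1.012  0.881  2.086  0.771  0.744] 0.0
```

View pics/scene17.png

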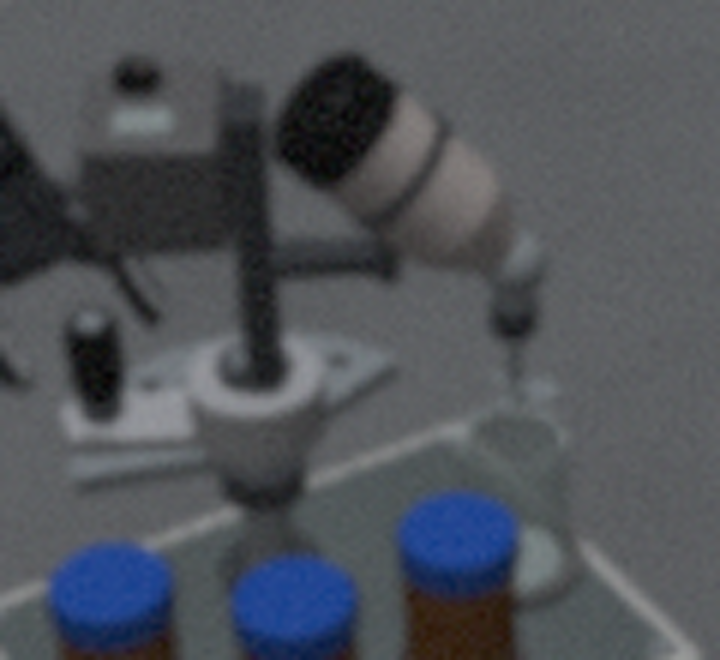

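View pics/top17.png

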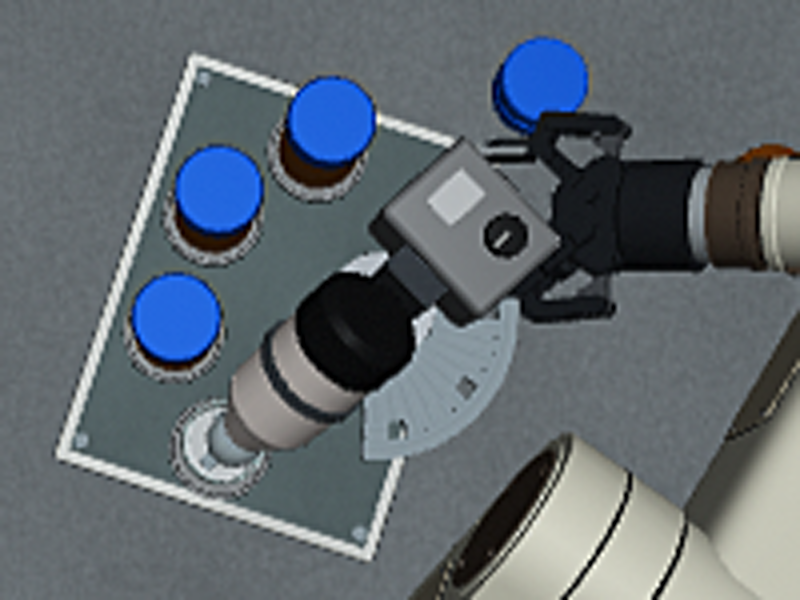

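```bash
python3 -m crank '{"dr": [[0,0,0],[0,0,0],[0,0,0],[0,0,0],[0,0,0],[0,0,0]], "travel": [[0,0,-0.008],[0,0,-0.016],[0,0,-0.025],[0,0,-0.035],[0,0,-0.035],[0,0,-0.035]], "hand": [0.085,0.085,0.085,0.085,0.085,0.085]}'
python3 - <<'E'
from kin import *
s=eyes.camera("scene");c=eyes.camera("top")
im=crop(s,190,140,310,250,6)
for dz,col in((.205,(0,255,255)),): draw(im,s,circ(*pol(.09,240),dz,.015),col,190,140,6)
for a in (-60,-20,20): draw(im,s,circ(*pol(.15,a),.124,.0345),(0,0,255),190,140,6)
draw(im,s,circ(*pol(.15,60),.115,.0305),(0,255,0),190,140,6)
cv2.imwrite("pics/scene18.png",im)
hsv=cv2.cvtColor(c["color"],cv2.COLOR_RGB2HSV)
m=((hsv[...,0]>105)&(hsv[...,0]<120)&(hsv[...,1]>180)&(hsv[...,2]>120)).astype(np.uint8)
n,l,st,ce=cv2.connectedComponentsWithStats(m)
for i in range(1,n):
    if st[i,4]>60: print(ce[i].round(2),st[i,4],ray(c,*ce[i],.124)[:2].round(4))
go([0,0,0],np.eye(3))
E
```

```text
clock: 24.0
eef_pos: [0.6144, -0.2067, 0.1959]
tool_rot: [0.663, 0.59, 0.346, -0.306]
ft_force: [0.1, 0.2, 0.6]
grip_width: 0.0849
[271.85  65.43] 361 [0.9558 0.0586]
[316.89  65.18] 362 [ 0.9559 -0.0818]
[361.84  64.95] 355 [ 0.956  -0.2221]
[226.85  65.71] 364 [0.9556 0.1988]
[375.81 134.5 ] 350 [ 0.7344 -0.2594]
[322.53 144.54] 358 [ 0.704  -0.0952]
[294.31 161.92] 362 [ 0.6505 -0.0083]
[ 66.72 176.02] 643 [0.6113 0.6818]
[283.62 193.91] 370 [0.5526 0.0251]
at [ 0.6144 -0.2063  0.1958] w 0.0852 F [-0.9  -0.1  -0.83] q [-0.659  0.993  0.821  2.034  0.779  0.76 ] t 24.1
travel [-0.0832 -0.6347  0.2204] dr [1.7529 1.5603 0.9155]
```

View pics/scene18.png

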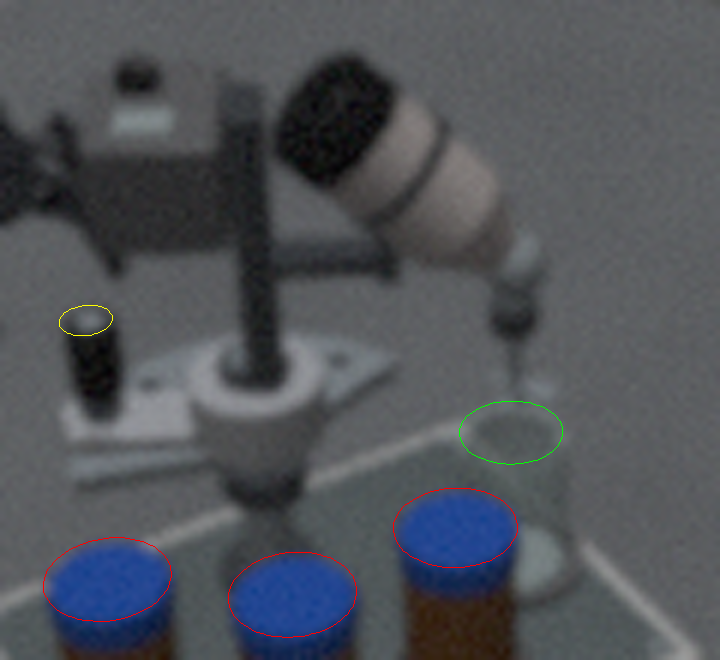

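```bash
python3 -c "
from workcell import job,bot
print(job.job_done()); print(bot.get_obs()['clock'])"
```

```text
the job is handed in; nothing more can be done
None
the job is handed in; nothing more can be done
```

The open jar is in the free seat at +60°, the head is locked over it, and I handed the job in at about 24 s of the 64 s allowed. No verdict was reported.

- **Jar:** it touched the seat floor at exactly the height I had predicted. The pictures show it upright and centred in the seat after I let go.
- **Stirrer:** I gripped the knob with the tool leaning outward at 55° instead of the suggested 30 to 40°. That kept the gripper clear of the control box and within the arm's reach at the far end. The plunger was raised about 12–14 mm, and the head swung 80° round until the paddle hung over the jar. Then I lowered the plunger and released it.
- **Last checks:**
  - The knob sits at its home height to about 1 mm in the scene view.
  - The paddle hangs inside the jar's rim outline.
  - The +20° lid and the lid stack are within 0.3 mm of where they started. The other two lids still match their places in the pictures; they were partly hidden at the start, so I could not compare them as exactly.
  - The fingers are open, backed off 35 mm from the knob, and the wrist force is near zero.
- **Disagreements:**
  - The gripper read about 62 mm on the 66 mm jar and 28 mm on the 30 mm knob; both held without slipping.
  - The scene camera sits about 1 pixel off from the top camera at the stand, roughly 3–4 mm, so I took positions there from the top camera.

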